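# Lids on the screw tins

## Robot

A 7-joint arm with a two-finger parallel gripper is mounted at the origin on the work surface. World frame = base frame: x ahead of the robot, y to its left, z up, the work surface at z = 0. Lengths are in m, angles in rad, forces in N, time in s.
With the tool pointing down it reaches from about 0.375 to 0.925 m from the base axis. Payload 3.1 kg.
Tool frame: the origin (TCP) lies at the very end of the fingers, on their centre line; the grasp point (between the pads) lies 19 mm behind it; z points along the fingers, y is the line along which they close (so a half turn about z gives the same grasp; the last joint's range is limited). The gripper opens to 85 mm and grips with 20 to 120 N. Pads are 22 mm wide; open, the fingers measure 114 mm over their backs; the gripper's body (76 mm by 85 mm) begins 54 mm behind the grasp point. The pads swing forward as they close: fully open they stand 13 mm farther back than shut.
Start: joints at [-1.288, 0.383, 0.044, 1.598, -0.018, 1.161, -0.05], TCP at [0.242, 0.603, 0.231] pointing down, gripper open.
Joint ranges: [-2.61, 2.61], [-0.41, 2.15], [-1.48, 1.57], [0, 2.5], [-1.57, 4.71], [0.05, 1.97], [-2.85, 2.85]. Speed limits (rad/s): [2.79, 2.79, 3.14, 3.14, 3.14, 3.14, 3.14].

## Interface

Orientations are given as [roll, pitch, yaw] about the fixed x, y, z axes, in that order (R = Rz(yaw) Ry(pitch) Rx(roll)).
In Python, from bench import arm gives the robot as it stands. The module is installed in compiled form; this text tells all that it offers.
- The arm moves only by the tool play_rows, never from a script. Its argument "commands" is a list of rows, each an object of numbers: "dx", "dy", "dz": the shift along the tool's x, y, z in m; "twist": the turn about the tool's z in rad. In form: [{"dx": .., "dy": .., "dz": .., "twist": ..}, ...]. A call has 1 to 8 rows; each row shifts and turns the commanded pose from where the row before left it, along the tool's axes as they then stand; what a row does not reach is not made up. A row lasts 1/10 s, in which the tool goes at most 50 mm and 8.59 degrees, less where a joint would pass 70% of its speed; a pose out of reach is approached as far as the arm can. A call is refused whole if a number of a shift passes 0.05 or a number of a turn 0.15, either way. A call with a gripper value outside its range is refused whole. "gripper" is the opening, from 0 (shut) to 1 (fully open), set as the call begins (left out, the last holds). The fingers move at their own pace and stop on an object; "force" is the grip in N (left out, the last holds). Time passes only in rows, so rows that do not move let the fingers close. It gives the time, the measured TCP pose, the force, the opening and the grip force at its end, in the units of the state.
- arm.get_state(): the state, without advancing time (a new reading comes with each control period).
- arm.get_image(name): name is "side" or "top"; returns (picture, depth): 384x512x3 uint8, blue, green, red; 384x512 float32, m along the optical axis (not along the pixel's ray), 0 where there is no reading.
- arm.camera_params(name): a dict with "fx", "fy", "cx", "cy" (pixels), "R" (3x3) and "t" (3): a world point X has camera coordinates R X + t. Camera axes: x right, y down, z forward; pixel columns grow to the right and rows downward; lengths in m; the calibration is good to about 2 mm. A picture is of the moment at which its call begins. camera_params takes no time and is no camera call.
- arm.sign_off(): hands the job in; it is judged then, once.
Trained networks look in the newest picture that a camera, given by its name, has taken for a name from the list of things; names that differ only in an ending like _2 or _b are one class to them, and where a whole thing is asked for, a point or a joint stands for the part that bears it (a point fixed in the world has none). Each returns a list of dicts, best first, with "p" (0 to 1); they miss things now and then, are a little off and sometimes report something else, mostly with a low value. They report only what shows in the picture. A call takes as long as a camera call. They do not tell look-alikes from the thing itself.
- arm.spot_in(camera, target): "at" ([x, y, z] in m, in world coordinates, good to about 4 mm: the middle of the surface that is visible of it).
- arm.trace(camera, target): "region" (384x512 bool, what is visible of it).
- arm.tip_of(camera, target): "at" ([x, y, z] in m, in world coordinates, good to about 4 mm: a listed point, or the origin of a listed thing).
The state is a dict: "time_s": time; "joint_positions": joint angles; "qd": joint speeds; "tau": joint torques, N m; "ee_pos": TCP position; "tool_rot": TCP orientation; "contact_force": force on the tool from outside, world axes, zero at the start; "ft_torque": the same for the moment, N m; "opening": opening from 0.0 (shut) to 1.0 (fully open); "grasp_force": force on a finger pad.
Only numpy, scipy, OpenCV 4.12 (cv2) and the standard library are available. Lean on these libraries where they do the work, as an engineer would, in place of code of your own. Each camera call takes 0.05 s, during which the arm holds its last target. There are 200 camera calls.

## Task

Close the four open steel tins of screws: put each plywood lid with a knob on the tin of its own shape and size, plug down in the mouth, so that it lies flat and centred on the rim, the square lids in line with the sides of their tins. Leave the tins standing where they are, and do not knock over the glass jar.

Things in the scene. Friction and masses are not known exactly. Their poses are not given: they have to be found in the camera images.
- lid_round_small_knob (a point): Loose small round plywood lid, standing on its plug, 70 g: round plate 74 mm in diameter, 6 mm thick; under it a plug 45 mm in diameter, 10 mm deep; on top an upright round dark wood knob, 24 mm in diameter, 36 mm tall. Point: on the knob's axis, 24 mm above the plate's top, 30 mm above its underside (which rests on the rim when on), 40 mm above the plug's underside. z up.
- tin_round_small: The small round open-topped steel tin, 64 mm in diameter outside, 59 mm in diameter inside, 75 mm tall, with brass screws on its floor 20 mm up (they stay below 30 mm). It stands loose, about 0.7 kg. Origin: centre of its underside; z up.
- lid_round_large_knob (a point): Loose large round plywood lid, standing on its plug, 120 g: round plate 102 mm in diameter, 6 mm thick; under it a plug 73 mm in diameter, 10 mm deep; on top an upright round dark wood knob, 24 mm in diameter, 36 mm tall. Point: on the knob's axis, 24 mm above the plate's top, 30 mm above its underside (which rests on the rim when on), 40 mm above the plug's underside. z up.
- tin_round_large: The large round open-topped steel tin, 92 mm in diameter outside, 87 mm in diameter inside, 60 mm tall, with brass screws on its floor 20 mm up (they stay below 30 mm). It stands loose, about 0.7 kg. Origin: centre of its underside; z up.
- lid_square_small_knob (a point): Loose small square plywood lid, standing on its plug, 70 g: square plate 68 x 68 mm square, 6 mm thick; under it a plug 39 x 39 mm square, 10 mm deep; on top an upright round dark wood knob, 24 mm in diameter, 36 mm tall. Point: on the knob's axis, 24 mm above the plate's top, 30 mm above its underside (which rests on the rim when on), 40 mm above the plug's underside. z up; x, y along its sides.
- tin_square_small: The small square open-topped steel tin, 58 x 58 mm square outside, 53 x 53 mm square inside, 75 mm tall, with brass screws on its floor 20 mm up (they stay below 30 mm). It stands loose, about 0.7 kg. Origin: centre of its underside; z up, x and y parallel to its sides.
- lid_square_large_knob (a point): Loose large square plywood lid, standing on its plug, 120 g: square plate 94 x 94 mm square, 6 mm thick; under it a plug 65 x 65 mm square, 10 mm deep; on top an upright round dark wood knob, 24 mm in diameter, 36 mm tall. Point: on the knob's axis, 24 mm above the plate's top, 30 mm above its underside (which rests on the rim when on), 40 mm above the plug's underside. z up; x, y along its sides.
- tin_square_large: The large square open-topped steel tin, 84 x 84 mm square outside, 79 x 79 mm square inside, 60 mm tall, with brass screws on its floor 20 mm up (they stay below 30 mm). It stands loose, about 0.7 kg. Origin: centre of its underside; z up, x and y parallel to its sides.
- glass_jar: A bystander: a closed greenish glass jar with a steel screw cap, 62 mm in diameter, 103 mm tall, about 0.4 kg, standing loose among the tins. Origin: centre of its underside; z up.
Things that resemble listed ones, but are neither listed nor needed, are in the scene too. Leave any red or turquoise look-alike of the part that bears lid_square_small_knob alone.

How it is judged:
By the outcome, as a careful person would: the job done as asked, in the order asked, and still so for the second after the job is handed in, with the robot touching nothing.
It also fails if it takes over 102 s, if anything falls off the work surface, if the arm or the gripper's body presses on something with over 40 N, if the wrist force passes 120 N, or if a joint passes its speed limit or range.

## Working session

There is one attempt and no reset: what is moved stays moved. The work goes in short steps, Python scripts to look and compute and a tool call to move; the robot and the scene stay as the last step left them, time stands still between calls to the robot, and variables do not carry over. Pictures are saved under pics/ and viewed, at most 14 in all, crops included, and the job is handed in when it is done.

Besides the shell and the picture viewer there is one more tool, called in YAML: its name, and indented under it one key for each argument. play_rows: Moves the arm, as the interface text tells. Its arguments: {"type":"object","properties":{"commands":{"type":"array","items":{"type":"object","properties":{"dx":{"type":"number"},"dy":{"type":"number"},"dz":{"type":"number"},"twist":{"type":"number"}}}},"gripper":{"type":"number"},"force":{"type":"number"}},"required":["commands"]}

```bash
mkdir -p pics
cat > h.py <<'E'
import numpy as np, cv2
from bench import arm
def world(cam, depth):
    p=arm.camera_params(cam); v,u=np.mgrid[0:384,0:512]
    c=np.stack([(u-p['cx'])/p['fx']*depth,(v-p['cy'])/p['fy']*depth,depth],-1)
    return (c-np.array(p['t']))@np.array(p['R'])
E
python3 - <<'E'
from h import *
np.set_printoptions(precision=4,suppress=True)
for c in ['top','side']:
    im,d=arm.get_image(c); cv2.imwrite(f'pics/{c}0.png',im); np.savez(f'{c}0.npz',im=im,d=d)
    p=arm.camera_params(c); print(c,-np.array(p['R']).T@np.array(p['t']),p['fx'])
for n in ['lid_round_small_knob','lid_round_large_knob','lid_square_small_knob','lid_square_large_knob','tin_round_small','tin_round_large','tin_square_small','tin_square_large','glass_jar']:
    for c in ['top']:
        print(n,c,[(np.round(r['at'],3),round(r['p'],2)) for r in arm.tip_of(c,n)][:4])
s=arm.get_state(); print(s)
E
```

```text
top [ 0.277  -0.0598  1.4018] 366.07702611233094
side [ 0.1448 -1.0632  1.0316] 451.8625465170652
lid_round_small_knob top [(array([ 0.62 , -0.223,  0.043]), 0.86)]
lid_round_large_knob top [(array([0.681, 0.012, 0.042]), 0.92)]
lid_square_small_knob top [(array([ 0.553, -0.411,  0.042]), 0.86), (array([ 0.673, -0.421,  0.035]), 0.83), (array([ 0.285, -0.417,  0.042]), 0.8), (array([ 0.579, -0.53 ,  0.042]), 0.77)]
lid_square_large_knob top [(array([0.538, 0.408, 0.038]), 0.74)]
tin_round_small top [(array([ 0.469, -0.114,  0.002]), 0.75)]
tin_round_large top [(array([0.484, 0.12 , 0.005]), 0.89)]
tin_square_small top [(array([0.406, 0.267, 0.001]), 0.86)]
tin_square_large top [(array([ 0.374, -0.281,  0.   ]), 0.61)]
glass_jar top [(array([0.645, 0.217, 0.003]), 0.84), (array([0.535, 0.408, 0.04 ]), 0.27)]
{'time_s': 0.55, 'joint_positions': array([-1.2878,  0.3829,  0.0439,  1.5979, -0.0179,  1.1612, -0.0499]), 'qd': array([-0.0002, -0.0016,  0.0002, -0.001 , -0.0002, -0.0004, -0.0001]), 'tau': array([ -0.0008, -43.3033,   1.0216, -24.9661,   0.0104,   0.0028,
        -0.    ]), 'ee_pos': array([0.2416, 0.6034, 0.2313]), 'tool_rot': array([-3.1415, -0.    ,  2.7608]), 'contact_force': array([ 0.0406, -0.4212, -1.0717]), 'ft_torque': array([-0.0115,  0.0325, -0.0075]), 'grasp_force': 0.0, 'opening': 0.9961487916128202}
```

View pics/top0.png

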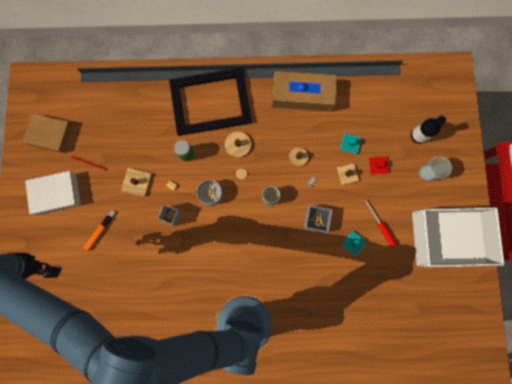

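View pics/side0.png

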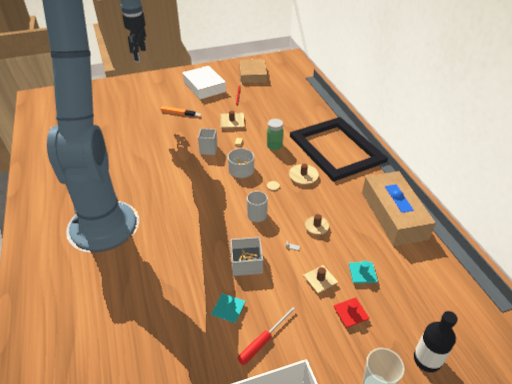

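```bash
cat > fit.py <<'E'
from h import *
from scipy.optimize import minimize
S=8
def ring(shape,r,z,n=48):
    if shape=='r': a=np.linspace(0,2*np.pi,n,endpoint=False); return np.c_[r*np.cos(a),r*np.sin(a),0*a+z]
    return np.array([[r,r,z],[-r,r,z],[-r,-r,z],[r,-r,z]])
def hulls(kind,shape,D,H=0,plug=0,z0=0):
    if kind=='tin': return [np.r_[ring(shape,D/2,0),ring(shape,D/2,H)]]
    return [np.r_[ring(shape,D/2,z0+.010),ring(shape,D/2,z0+.016)],np.r_[ring('r',.012,z0+.016),ring('r',.012,z0+.052)]]
def silh(cam,hs,x,y,a,box):
    p=arm.camera_params(cam);u0,v0,w,h=box; m=np.zeros((h*S,w*S),np.uint8)
    c,s=np.cos(a),np.sin(a)
    for P in hs:
        X=P@np.array([[c,s,0],[-s,c,0],[0,0,1]])+[x,y,0]
        q=X@np.array(p['R']).T+p['t']
        uv=np.c_[q[:,0]/q[:,2]*p['fx']+p['cx']-u0,q[:,1]/q[:,2]*p['fy']+p['cy']-v0]
        uv=((uv+.5)*S-.5).astype(np.float32)
        cv2.fillConvexPoly(m,np.round(cv2.convexHull(uv)*16).astype(np.int32),255,shift=4)
    return cv2.resize(m,(w,h),interpolation=cv2.INTER_AREA)/255.
def fit(frames,hs,x,y,sq,zmin=.005,a0s=None,R=.075):
    out=[]
    obs={}
    for cam,(im,d) in frames.items():
        W=world(cam,d); p=arm.camera_params(cam)
        q=np.array(p['R'])@[x,y,.03]+p['t']; u,v=q[0]/q[2]*p['fx']+p['cx'],q[1]/q[2]*p['fy']+p['cy']
        box=(max(0,int(u)-32),max(0,int(v)-32),64,64)
        M=(W[...,2]>zmin)&(d>0)&(np.hypot(W[...,0]-x,W[...,1]-y)<R)
        M=M[box[1]:box[1]+64,box[0]:box[0]+64].astype(float); obs[cam]=(box,M)
    res={}
    for cs in ([['top'],['side'],['top','side']] if len(frames)>1 else [list(frames)]):
        best=None
        for a0 in ([0] if not sq else (a0s or np.arange(-.7,.8,.2))):
            f=lambda q:sum(((silh(c,hs,q[0],q[1],q[2]*20 if sq else 0,obs[c][0])-obs[c][1])**2).sum() for c in cs)
            b0=np.array([x,y,a0/20]); sim=np.vstack([b0,b0+[.006,0,0],b0+[0,.006,0],b0+[0,0,.01]])
            r=minimize(f,b0,method='Nelder-Mead',options=dict(initial_simplex=sim,maxiter=150,xatol=1e-4,fatol=.01))
            if best is None or r.fun<best.fun: best=r
        print('  ',cs,np.round(best.x[:2],4),'yaw',round(best.x[2]*20,3) if sq else '-', 'res',round(best.fun,1)); res[tuple(cs)]=best.x
    return res
OBJ={'TRS':('tin','r',.064,.075,.469,-.114),'TRL':('tin','r',.092,.060,.484,.12),'TSS':('tin','s',.058,.075,.406,.267),'TSL':('tin','s',.084,.060,.374,-.281),
'LRS':('lid','r',.074,0,.62,-.223),'LRL':('lid','r',.102,0,.681,.012),'LSS':('lid','s',.068,0,.553,-.411),'LSL':('lid','s',.094,0,.538,.408)}
E
python3 - <<'E'
from fit import *
fr={c:(np.load(f'{c}0.npz')['im'],np.load(f'{c}0.npz')['d']) for c in ['top','side']}
for k,(kind,sh,D,H,x,y) in OBJ.items():
    print(k); fit(fr,hulls(kind,sh,D,H),x,y,sh=='s')
W=world('top',fr['top'][1]); m=W[174,347]; print('sq lid px',m, 'table z', np.median(W[300:320,400:450,2]),np.std(W[300:320,400:450,2]))
im=np.vstack([np.hstack([cv2.resize(fr['top'][0][130:250,120:280],None,fx=2.5,fy=2.5),cv2.resize(fr['top'][0][130:250,250:410],None,fx=2.5,fy=2.5)])]);cv2.imwrite('pics/crop0.png',im)
E
```

```text
TRS
   ['top'] [ 0.4691 -0.11  ] yaw - res 63.9
   ['side'] [ 0.4712 -0.1103] yaw - res 36.2
   ['top', 'side'] [ 0.4708 -0.1101] yaw - res 107.0
TRL
   ['top'] [0.4873 0.1202] yaw - res 50.5
   ['side'] [0.4908 0.1207] yaw - res 37.9
   ['top', 'side'] [0.4893 0.1202] yaw - res 103.4
TSS
   ['top'] [0.4059 0.2699] yaw -0.434 res 83.0
   ['side'] [0.4082 0.2702] yaw 1.159 res 32.9Traceback (most recent call last):
  File "<stdin>", line 4, in <module>
  File "fit.py", line 35, in fit
    r=minimize(f,b0,method='Nelder-Mead',options=dict(initial_simplex=sim,maxiter=150,xatol=1e-4,fatol=.01))
    res = _minimize_neldermead(fun, x0, args, callback, bounds=bounds,
                               **options)
    fsim[j] = func(sim[j])
              ~~~~^^^^^^^^
    fx = function(np.copy(x), *(wrapper_args + args))
  File "fit.py", line 33, in <lambda>
    f=lambda q:sum(((silh(c,hs,q[0],q[1],q[2]*20 if sq else 0,obs[c][0])-obs[c][1])**2).sum() for c in cs)
               ~~~^^^^^^^^^^^^^^^^^^^^^^^^^^^^^^^^^^^^^^^^^^^^^^^^^^^^^^^^^^^^^^^^^^^^^^^^^^^^^^^^^^^^^^^^
  File "fit.py", line 33, in <genexpr>
    f=lambda q:sum(((silh(c,hs,q[0],q[1],q[2]*20 if sq else 0,obs[c][0])-obs[c][1])**2).sum() for c in cs)
                     ~~~~^^^^^^^^^^^^^^^^^^^^^^^^^^^^^^^^^^^^^^^^^^^^^^^
  File "fit.py", line 11, in silh
    p=arm.camera_params(cam);u0,v0,w,h=box; m=np.zeros((h*S,w*S),np.uint8)
ValueError: time passes only in moves, steps and waits
```

```bash
cat > cp.py <<'E'
import pickle
from bench import arm
pickle.dump({c:arm.camera_params(c) for c in ['top','side']},open('cam.pkl','wb'))
E
python3 cp.py
sed -i 's/^from bench import arm/import pickle\nCAM=pickle.load(open("\.\/cam.pkl","rb"))\nfrom bench import arm/; s/arm.camera_params(cam)/CAM[cam]/' h.py; sed -i 's/arm.camera_params(cam)/CAM[cam]/g' fit.py
python3 - <<'E'
from fit import *
fr={c:(np.load(f'{c}0.npz')['im'],np.load(f'{c}0.npz')['d']) for c in ['top','side']}
for c in fr:
    W=world(c,fr[c][1]); w=W[230:260,100:140] if c=='top' else W[300:330,100:150]; print(c,'table z', np.median(w[...,2]),np.std(w[...,2]))
W=world('top',fr['top'][1]); print('sq lid px',W[174,347])
M=lambda c:cv2.cvtColor(((world(c,fr[c][1])[...,2]>.008)*255).astype(np.uint8),cv2.COLOR_GRAY2BGR)
t=lambda a:cv2.resize(a,(400,300),interpolation=cv2.INTER_NEAREST)
A=fr['top'][0];B=M('top')
cv2.imwrite('pics/crop0.png',np.vstack([np.hstack([t(A[130:250,120:280]),t(A[130:250,250:410])]),np.hstack([t(B[130:250,120:280]),t(B[130:250,250:410])])]))
for k,(kind,sh,D,H,x,y) in OBJ.items():
    print(k); fit(fr,hulls(kind,sh,D,H),x,y,sh=='s',zmin=.008,R=D*.7+.02,a0s=[-.6,-.2,.2,.6])
E
```

```text
top table z 0.0011446536865849428 0.09884851274602485
side table z -0.0006929683381064706 0.07038490793849182
sq lid px [ 0.54301439 -0.39992335  0.04489722]
TRS
   ['top'] [ 0.4695 -0.11  ] yaw - res 12.4
   ['side'] [ 0.4713 -0.1098] yaw - res 39.8
   ['top', 'side'] [ 0.4707 -0.1104] yaw - res 56.6
TRL
   ['top'] [0.4874 0.1205] yaw - res 22.0
   ['side'] [0.4905 0.1207] yaw - res 46.5
   ['top', 'side'] [0.4894 0.1205] yaw - res 81.5
TSS
   ['top'] [0.4057 0.2698] yaw 1.153 res 14.5
   ['side'] [0.4085 0.2714] yaw -0.396 res 26.0
   ['top', 'side'] [0.4071 0.2701] yaw -0.417 res 51.9
TSL
   ['top'] [ 0.3787 -0.2831] yaw -0.218 res 14.4
   ['side'] [ 0.3815 -0.2807] yaw 1.344 res 55.2
   ['top', 'side'] [ 0.3803 -0.2829] yaw -0.23 res 85.6
LRS
   ['top'] [ 0.6248 -0.2229] yaw - res 9.0
   ['side'] [ 0.6267 -0.2239] yaw - res 10.0
   ['top', 'side'] [ 0.6261 -0.2237] yaw - res 24.5
LRL
   ['top'] [0.6803 0.0127] yaw - res 108.8
   ['side'] [0.6828 0.0115] yaw - res 106.4
   ['top', 'side'] [0.6814 0.012 ] yaw - res 225.7
LSS
   ['top'] [ 0.5515 -0.4096] yaw 0.202 res 8.6
   ['side'] [ 0.5538 -0.4104] yaw 0.211 res 11.9
   ['top', 'side'] [ 0.5528 -0.4103] yaw 0.208 res 28.6
LSL
   ['top'] [0.5384 0.4087] yaw -0.257 res 21.0
   ['side'] [0.5414 0.4075] yaw -0.266 res 11.8
   ['top', 'side'] [0.5396 0.4081] yaw -0.253 res 48.2
```

View pics/crop0.png

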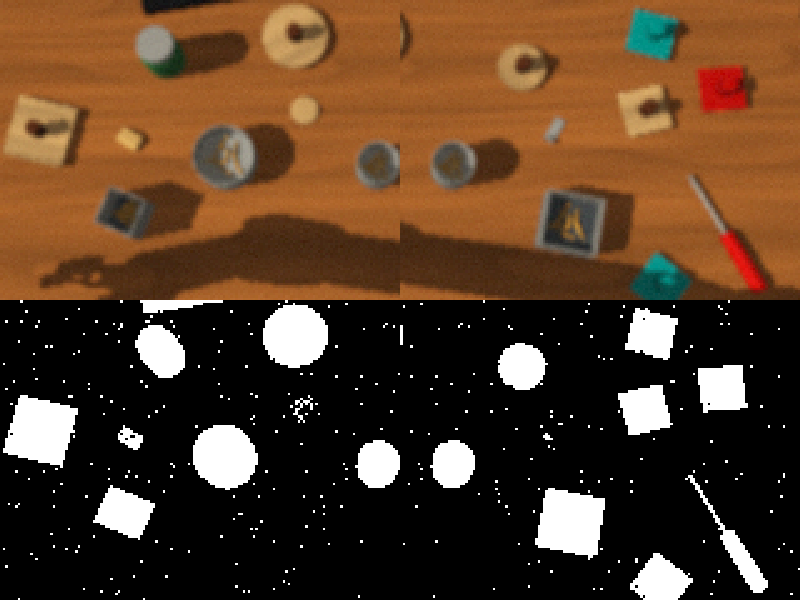

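```bash
cat > go.py <<'E'
import sys,numpy as np
from bench import arm
s=arm.get_state(); p=np.array(s['ee_pos']); y=s['tool_rot'][2]; r=s['tool_rot']
print('t',s['time_s'],'pos',np.round(p,4),'rot',np.round(r,4),'F',np.round(s['contact_force'],1),'op',round(s['opening'],3),'gf',round(s['grasp_force'],1),'q7',round(s['joint_positions'][6],2))
a=list(map(float,sys.argv[1:]))
for i in range(0,len(a),3):
    d=np.array(a[i:i+3])-p; t=np.array([d[0]*np.cos(y)+d[1]*np.sin(y),d[0]*np.sin(y)-d[1]*np.cos(y),-d[2]])
    n=int(np.ceil(np.linalg.norm(t)/.045)); print(a[i:i+3],'tool',np.round(t,4),'rows',n,'each',np.round(t/n,4)); p=np.array(a[i:i+3])
E
python3 go.py .5398 .408 .12 .5398 .408 .024
```

```text
t 0.55 pos [0.2416 0.6034 0.2313] rot [-3.1415 -0.      2.7608] F [ 0.  -0.4 -1.1] op 0.996 gf 0.0 q7 -0.05
[0.5398, 0.408, 0.12] tool [-0.3495 -0.0706  0.1113] rows 9 each [-0.0388 -0.0078  0.0124]
[0.5398, 0.408, 0.024] tool [0.    0.    0.096] rows 3 each [0.    0.    0.032]
```

play_rows:
  commands:
    - {"dx":-0.035,"dy":-0.007,"dz":0.011}
    - {"dx":-0.035,"dy":-0.007,"dz":0.011}
    - {"dx":-0.035,"dy":-0.007,"dz":0.011}
    - {"dx":-0.035,"dy":-0.007,"dz":0.011}
    - {"dx":-0.035,"dy":-0.007,"dz":0.011}
  gripper: 0.7
  force: 40

```text
invalid input
```

play_rows:
  commands:
    - {"dx":-0.035,"dy":-0.007,"dz":0.011}
    - {"dx":-0.035,"dy":-0.007,"dz":0.011}
    - {"dx":-0.035,"dy":-0.007,"dz":0.011}
    - {"dx":-0.035,"dy":-0.007,"dz":0.011}
    - {"dx":-0.035,"dy":-0.007,"dz":0.011}
    - {"dx":0}
    - {"dx":0}
    - {"dx":0}

```text
invalid input
```

```bash
python3 go.py .5398 .408 .12 .5398 .408 .024
```

```text
t 0.55 pos [0.2416 0.6034 0.2313] rot [-3.1415 -0.      2.7608] F [ 0.  -0.4 -1.1] op 0.996 gf 0.0 q7 -0.05
[0.5398, 0.408, 0.12] tool [-0.3495 -0.0706  0.1113] rows 9 each [-0.0388 -0.0078  0.0124]
[0.5398, 0.408, 0.024] tool [0.    0.    0.096] rows 3 each [0.    0.    0.032]
```

play_rows:
  commands:
    - {"dx":-0.035,"dy":-0.007,"dz":0.011,"twist":0}
    - {"dx":-0.035,"dy":-0.007,"dz":0.011,"twist":0}
    - {"dx":-0.035,"dy":-0.007,"dz":0.011,"twist":0}
    - {"dx":-0.035,"dy":-0.007,"dz":0.011,"twist":0}
    - {"dx":-0.035,"dy":-0.007,"dz":0.011,"twist":0}
  gripper: 0.7
  force: 40

```text
time_s: 1.05
ee_pos: [0.3922, 0.5052, 0.1761]
tool_rot: [3.141, 0.0, 2.761]
contact_force: [-0.1, 0.2, -0.1]
opening: 0.701
grasp_force: 0.0
```

play_rows:
  commands:
    - {"dx":-0.035,"dy":-0.007,"dz":0.011,"twist":0}
    - {"dx":-0.035,"dy":-0.007,"dz":0.011,"twist":0}
    - {"dx":-0.035,"dy":-0.007,"dz":0.011,"twist":0}
    - {"dx":-0.035,"dy":-0.007,"dz":0.011,"twist":0}
    - {"dx":-0.035,"dy":-0.007,"dz":0.011,"twist":0}
    - {"dx":0,"dy":0,"dz":0,"twist":0}
    - {"dx":0,"dy":0,"dz":0,"twist":0}
    - {"dx":0,"dy":0,"dz":0,"twist":0}

```text
time_s: 1.85
ee_pos: [0.5393, 0.4101, 0.1215]
tool_rot: [3.14, -0.001, 2.763]
contact_force: [-0.2, 0.3, -0.6]
opening: 0.697
grasp_force: 0.0
```

```bash
python3 go.py .5398 .408 .12 .5398 .408 .024
```

```text
t 1.85 pos [0.5393 0.4101 0.1215] rot [ 3.1405e+00 -1.3000e-03  2.7627e+00] F [-0.2  0.3 -0.6] op 0.697 gf 0.0 q7 0.55
[0.5398, 0.408, 0.12] tool [-0.0013 -0.0018  0.0015] rows 1 each [-0.0013 -0.0018  0.0015]
[0.5398, 0.408, 0.024] tool [0.    0.    0.096] rows 3 each [0.    0.    0.032]
```

play_rows:
  commands:
    - {"dx":-0.001,"dy":-0.002,"dz":0.03,"twist":0}
    - {"dx":0,"dy":0,"dz":0.03,"twist":0}
    - {"dx":0,"dy":0,"dz":0.02,"twist":0}
    - {"dx":0,"dy":0,"dz":0.017,"twist":0}
    - {"dx":0,"dy":0,"dz":0,"twist":0}
    - {"dx":0,"dy":0,"dz":0,"twist":0}

```text
time_s: 2.45
ee_pos: [0.5402, 0.4074, 0.0247]
tool_rot: [3.141, -0.0, 2.762]
contact_force: [0.3, 0.1, 1.5]
opening: 0.705
grasp_force: 0.0
```

play_rows:
  commands:
    - {"dx":0,"dy":0,"dz":0,"twist":0}
    - {"dx":0,"dy":0,"dz":0,"twist":0}
    - {"dx":0,"dy":0,"dz":0,"twist":0}
    - {"dx":0,"dy":0,"dz":0,"twist":0}
    - {"dx":0,"dy":0,"dz":0,"twist":0}
    - {"dx":0,"dy":0,"dz":0,"twist":0}
  gripper: 0
  force: 40

```text
time_s: 3.05
ee_pos: [0.5418, 0.407, 0.026]
tool_rot: [3.139, 0.001, 2.761]
contact_force: [-0.2, 0.3, 6.3]
opening: 0.266
grasp_force: 39.8
```

```bash
python3 go.py .5398 .408 .16 .3801 -.282 .16
```

```text
t 3.05 pos [0.5418 0.407  0.026 ] rot [3.1391e+00 1.3000e-03 2.7606e+00] F [-0.2  0.3  6.3] op 0.266 gf 39.8 q7 0.57
[0.5398, 0.408, 0.16] tool [ 0.0023  0.0002 -0.134 ] rows 3 each [ 0.0008  0.0001 -0.0447]
[0.3801, -0.282, 0.16] tool [-0.1083 -0.6999 -0.    ] rows 16 each [-0.0068 -0.0437 -0.    ]
```

play_rows:
  commands:
    - {"dx":0,"dy":0,"dz":-0.03,"twist":0}
    - {"dx":0,"dy":0,"dz":-0.04,"twist":0}
    - {"dx":0,"dy":0,"dz":-0.04,"twist":0}
    - {"dx":0,"dy":0,"dz":-0.024,"twist":0}
    - {"dx":-0.004,"dy":-0.025,"dz":0,"twist":0}
    - {"dx":-0.006,"dy":-0.042,"dz":0,"twist":0}
    - {"dx":-0.006,"dy":-0.042,"dz":0,"twist":0}
    - {"dx":-0.006,"dy":-0.042,"dz":0,"twist":0}

```text
time_s: 3.85
ee_pos: [0.5037, 0.2558, 0.1574]
tool_rot: [-3.14, -0.001, 2.761]
contact_force: [0.9, -0.8, -1.5]
opening: 0.264
grasp_force: 39.7
```

play_rows:
  commands:
    - {"dx":-0.006,"dy":-0.042,"dz":0,"twist":0}
    - {"dx":-0.006,"dy":-0.042,"dz":0,"twist":0}
    - {"dx":-0.006,"dy":-0.042,"dz":0,"twist":0}
    - {"dx":-0.006,"dy":-0.042,"dz":0,"twist":0}
    - {"dx":-0.006,"dy":-0.042,"dz":0,"twist":0}
    - {"dx":-0.006,"dy":-0.042,"dz":0,"twist":0}
    - {"dx":-0.006,"dy":-0.042,"dz":0,"twist":0}
    - {"dx":-0.006,"dy":-0.042,"dz":0,"twist":0}

```text
time_s: 4.65
ee_pos: [0.4232, -0.0735, 0.1579]
tool_rot: [3.141, -0.001, 2.761]
contact_force: [-0.3, -1.8, -1.9]
opening: 0.268
grasp_force: 39.7
```

play_rows:
  commands:
    - {"dx":-0.006,"dy":-0.042,"dz":0,"twist":0}
    - {"dx":-0.006,"dy":-0.042,"dz":0,"twist":0}
    - {"dx":-0.006,"dy":-0.042,"dz":0,"twist":0}
    - {"dx":-0.006,"dy":-0.042,"dz":0,"twist":0}
    - {"dx":-0.006,"dy":-0.03,"dz":0,"twist":0}
    - {"dx":0,"dy":0,"dz":0,"twist":0}
    - {"dx":0,"dy":0,"dz":0,"twist":0}

```text
time_s: 5.35
ee_pos: [0.378, -0.2672, 0.1578]
tool_rot: [3.141, -0.001, 2.758]
contact_force: [0.1, 1.8, -2.0]
opening: 0.266
grasp_force: 39.7
```

```bash
python3 go.py .3801 -.282 .16
python3 - <<'E'
from h import *
ims=[]
for c in ['top','side']:
    im,d=arm.get_image(c); np.savez(f'{c}1.npz',im=im,d=d); ims.append(im)
cv2.imwrite('pics/a1.png',np.hstack([cv2.resize(ims[0][160:280,240:400],(400,300)),cv2.resize(ims[1][160:300,160:347],(400,300))]))
E
```

```text
t 5.35 pos [ 0.378  -0.2672  0.1578] rot [ 3.1413e+00 -1.3000e-03  2.7582e+00] F [ 0.1  1.8 -2. ] op 0.266 gf 39.7 q7 1.81
[0.3801, -0.282, 0.16] tool [-0.0075 -0.0129 -0.0022] rows 1 each [-0.0075 -0.0129 -0.0022]
```

View pics/a1.png

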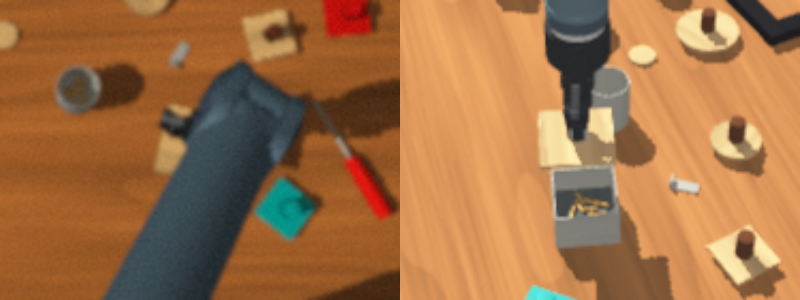

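```bash
cat > held.py <<'E'
from h import *
from scipy.optimize import minimize
def held(d,cam,x,y,ztop,D,sq,a0):
    W=world(cam,d); m=(abs(W[...,2]-ztop)<.01)&(np.hypot(W[...,0]-x,W[...,1]-y)<D*.85)&(d>0)
    m=cv2.morphologyEx(m.astype(np.uint8),cv2.MORPH_OPEN,np.ones((2,2),np.uint8)).astype(bool)
    P=W[m]; zt=np.median(P[:,2]); print(cam,'n',m.sum(),'z',round(zt,4))
    pts=P[abs(P[:,2]-zt)<.006][:,:2]
    # plane tilt
    A=np.c_[pts,np.ones(len(pts))]; c=np.linalg.lstsq(A,P[abs(P[:,2]-zt)<.006][:,2],rcond=None)[0]; print('tilt',np.round(c[:2],3))
    if sq:
        r=cv2.minAreaRect(pts.astype(np.float32)*1000); print(np.round(r[0],1),np.round(r[1],1),'yaw',round(np.radians(r[2]),3))
    else:
        h=cv2.convexHull(pts.astype(np.float32)*1000); r=cv2.minEnclosingCircle(h); print(np.round(r[0],1),'r',round(r[1],1))
E
python3 - <<'E'
from held import *
for c in ['side']:
    held(np.load(c+'1.npz')['d'],c,.378,-.267,.148,.094,1,-.2)
E
```

```text
side n 795 z 0.1475
tilt [0.002 0.004]
[ 377.1 -268.6] [94.5 91.3] yaw 1.316
```

```bash
python3 go.py .381 -.2807 .16 .381 -.2807 .077
```

```text
t 5.45 pos [ 0.3788 -0.2655  0.1577] rot [ 3.1408e+00 -1.5000e-03  2.7624e+00] F [ 0.9 -0.8 -2.2] op 0.266 gf 39.7 q7 1.81
[0.381, -0.2807, 0.16] tool [-0.0077 -0.0133 -0.0023] rows 1 each [-0.0077 -0.0133 -0.0023]
[0.381, -0.2807, 0.077] tool [0.    0.    0.083] rows 2 each [0.     0.     0.0415]
```

play_rows:
  commands:
    - {"dx":-0.0075,"dy":-0.0125,"dz":0,"twist":-0.03}
    - {"dx":0,"dy":0,"dz":0.02,"twist":0}
    - {"dx":0,"dy":0,"dz":0.02,"twist":0}
    - {"dx":0,"dy":0,"dz":0,"twist":0}
    - {"dx":0,"dy":0,"dz":0,"twist":0}

```text
time_s: 5.95
ee_pos: [0.3813, -0.28, 0.118]
tool_rot: [3.141, -0.002, 2.793]
contact_force: [-0.7, 0.0, -0.3]
opening: 0.266
grasp_force: 39.8
```

```bash
python3 - <<'E'
from held import *
im,d=arm.get_image('side'); held(d,'side',.381,-.2807,.108,.094,1,-.2)
E
python3 go.py .3815 -.280 .12 .3815 -.280 .076
```

```text
side n 788 z 0.1077
tilt [-0.001  0.005]
[ 380.2 -283. ] [92.5 91.6] yaw 1.348
t 6.0 pos [ 0.3819 -0.2806  0.1187] rot [3.1414e+00 4.0000e-04 2.7927e+00] F [-0.  -0.8 -1.6] op 0.266 gf 39.8 q7 1.94
[0.3815, -0.28, 0.12] tool [ 0.0006  0.0004 -0.0013] rows 1 each [ 0.0006  0.0004 -0.0013]
[0.3815, -0.28, 0.076] tool [0.    0.    0.044] rows 1 each [0.    0.    0.044]
```

play_rows:
  commands:
    - {"dx":0,"dy":0.0015,"dz":0.014,"twist":0}
    - {"dx":0,"dy":0,"dz":0.014,"twist":0}
    - {"dx":0,"dy":0,"dz":0.01,"twist":0}
    - {"dx":0,"dy":0,"dz":0.004,"twist":0}
    - {"dx":0,"dy":0,"dz":0,"twist":0}
    - {"dx":0,"dy":0,"dz":0,"twist":0}

```text
time_s: 6.6
ee_pos: [0.382, -0.2802, 0.0763]
tool_rot: [-3.141, 0.0, 2.791]
contact_force: [-0.3, 0.1, -1.2]
opening: 0.267
grasp_force: 39.9
```

play_rows:
  commands:
    - {"dx":0,"dy":0,"dz":0.001,"twist":0}
    - {"dx":0,"dy":0,"dz":0,"twist":0}

```text
time_s: 6.8
ee_pos: [0.382, -0.2803, 0.0759]
tool_rot: [3.141, 0.0, 2.791]
contact_force: [-2.1, 0.8, 3.6]
opening: 0.263
grasp_force: 40.4
```

play_rows:
  commands:
    - {"dx":0,"dy":0,"dz":0,"twist":0}
    - {"dx":0,"dy":0,"dz":0,"twist":0}
    - {"dx":0,"dy":0,"dz":0,"twist":0}
    - {"dx":0,"dy":0,"dz":0,"twist":0}
    - {"dx":0,"dy":0,"dz":-0.02,"twist":0}
    - {"dx":0,"dy":0,"dz":-0.03,"twist":0}
    - {"dx":0,"dy":0,"dz":-0.03,"twist":0}
  gripper: 0.65

```text
time_s: 7.5
ee_pos: [0.3811, -0.2797, 0.1556]
tool_rot: [-3.141, -0.002, 2.791]
contact_force: [0.5, -0.7, -1.2]
opening: 0.654
grasp_force: 0.0
```

```bash
python3 go.py .5527 -.410 .12 .5527 -.410 .027
```

```text
t 7.5 pos [ 0.3811 -0.2797  0.1556] rot [-3.1411e+00 -1.8000e-03  2.7906e+00] F [ 0.5 -0.7 -1.2] op 0.654 gf 0.0 q7 1.88
[0.5527, -0.41, 0.12] tool [-0.206  -0.0633  0.0356] rows 5 each [-0.0412 -0.0127  0.0071]
[0.5527, -0.41, 0.027] tool [0.    0.    0.093] rows 3 each [0.    0.    0.031]
```

play_rows:
  commands:
    - {"dx":-0.034,"dy":-0.0105,"dz":0.006,"twist":0}
    - {"dx":-0.034,"dy":-0.0105,"dz":0.006,"twist":0}
    - {"dx":-0.034,"dy":-0.0105,"dz":0.006,"twist":0}
    - {"dx":-0.034,"dy":-0.0105,"dz":0.006,"twist":0}
    - {"dx":-0.034,"dy":-0.0105,"dz":0.006,"twist":0}
    - {"dx":-0.034,"dy":-0.0105,"dz":0.006,"twist":0}
    - {"dx":0,"dy":0,"dz":0,"twist":0}
    - {"dx":0,"dy":0,"dz":0,"twist":0}

```text
time_s: 8.3
ee_pos: [0.5514, -0.4091, 0.1181]
tool_rot: [-3.141, -0.002, 2.791]
contact_force: [-0.1, -0.7, 0.7]
opening: 0.65
grasp_force: 0.0
```

```bash
python3 go.py .5527 -.410 .12 .5527 -.410 .027
python3 - <<'E'
from fit import *
fr={}
for c in ['top','side']:
    im,d=arm.get_image(c); fr[c]=(im,d); np.savez(c+'2.npz',im=im,d=d)
held=__import__('held').held
for c in fr: held(fr[c][1],c,.381,-.281,.066,.094,1,0)
print('tin')
# tin: only below-rim band, side view of walls
E
```

```text
t 8.3 pos [ 0.5514 -0.4091  0.1181] rot [-3.1413e+00 -2.2000e-03  2.7911e+00] F [-0.1 -0.7  0.7] op 0.65 gf 0.0 q7 2.08
[0.5527, -0.41, 0.12] tool [-0.0015 -0.0004 -0.0019] rows 1 each [-0.0015 -0.0004 -0.0019]
[0.5527, -0.41, 0.027] tool [0.    0.    0.093] rows 3 each [0.    0.    0.031]
top n 61 z 0.0646
tilt [-0.046  0.042]
[ 338.4 -313.1] [22.8 47.4] yaw 0.742
side n 833 z 0.0657
tilt [0.002 0.01 ]
[ 381.  -283.2] [93.2 91.3] yaw 1.344
tin
```

play_rows:
  commands:
    - {"dx":-0.0015,"dy":-0.0005,"dz":0.03,"twist":0}
    - {"dx":0,"dy":0,"dz":0.03,"twist":0}
    - {"dx":0,"dy":0,"dz":0.02,"twist":0}
    - {"dx":0,"dy":0,"dz":0.011,"twist":0}
    - {"dx":0,"dy":0,"dz":0,"twist":0}
    - {"dx":0,"dy":0,"dz":0,"twist":0}

```text
time_s: 9.0
ee_pos: [0.5533, -0.4107, 0.0293]
tool_rot: [-3.141, 0.001, 2.791]
contact_force: [0.2, -0.5, -0.4]
opening: 0.65
grasp_force: 0.0
```

play_rows:
  commands:
    - {"dx":0,"dy":0,"dz":0,"twist":0}
    - {"dx":0,"dy":0,"dz":0,"twist":0}
    - {"dx":0,"dy":0,"dz":0,"twist":0}
    - {"dx":0,"dy":0,"dz":0,"twist":0}
    - {"dx":0,"dy":0,"dz":0,"twist":0}
  gripper: 0

```text
time_s: 9.5
ee_pos: [0.5539, -0.4113, 0.0299]
tool_rot: [-3.141, 0.003, 2.791]
contact_force: [-1.0, 0.4, 6.3]
opening: 0.262
grasp_force: 39.7
```

```bash
python3 go.py .5527 -.41 .16 .51 0 .16 .4071 .2704 .16
```

```text
t 9.5 pos [ 0.5539 -0.4113  0.0299] rot [-3.1408e+00  2.8000e-03  2.7907e+00] F [-1.   0.4  6.3] op 0.262 gf 39.7 q7 2.12
[0.5527, -0.41, 0.16] tool [ 0.0016  0.0007 -0.1301] rows 3 each [ 0.0005  0.0002 -0.0434]
[0.51, 0.0, 0.16] tool [ 0.181   0.3703 -0.    ] rows 10 each [ 0.0181  0.037  -0.    ]
[0.4071, 0.2704, 0.16] tool [ 0.1896  0.2185 -0.    ] rows 7 each [ 0.0271  0.0312 -0.    ]
```

play_rows:
  commands:
    - {"dx":0,"dy":0,"dz":-0.03,"twist":0}
    - {"dx":0,"dy":0,"dz":-0.04,"twist":0}
    - {"dx":0,"dy":0,"dz":-0.04,"twist":0}
    - {"dx":0.01,"dy":0.02,"dz":-0.02,"twist":0}
    - {"dx":0.019,"dy":0.039,"dz":0,"twist":0}
    - {"dx":0.019,"dy":0.039,"dz":0,"twist":0}
    - {"dx":0.019,"dy":0.039,"dz":0,"twist":0}
    - {"dx":0.019,"dy":0.039,"dz":0,"twist":0}

```text
time_s: 10.3
ee_pos: [0.5316, -0.2132, 0.1576]
tool_rot: [3.141, -0.001, 2.791]
contact_force: [0.7, 0.2, -0.4]
opening: 0.264
grasp_force: 39.4
```

play_rows:
  commands:
    - {"dx":0.019,"dy":0.039,"dz":0,"twist":0}
    - {"dx":0.019,"dy":0.039,"dz":0,"twist":0}
    - {"dx":0.019,"dy":0.039,"dz":0,"twist":0}
    - {"dx":0.019,"dy":0.039,"dz":0,"twist":0}
    - {"dx":0.019,"dy":0.039,"dz":0,"twist":0.1}
    - {"dx":0,"dy":0,"dz":0,"twist":0.13}
    - {"dx":0,"dy":0,"dz":0,"twist":0.13}
    - {"dx":0,"dy":0,"dz":0,"twist":0.13}

```text
time_s: 11.1
ee_pos: [0.5095, 0.0012, 0.1577]
tool_rot: [-3.14, -0.001, 2.297]
contact_force: [-0.3, 0.6, -0.9]
opening: 0.262
grasp_force: 39.4
```

play_rows:
  commands:
    - {"dx":0,"dy":0,"dz":0,"twist":0.127}
    - {"dx":0,"dy":0,"dz":0,"twist":0}
    - {"dx":0,"dy":0,"dz":0,"twist":0}

```text
time_s: 11.4
ee_pos: [0.5099, 0.0005, 0.1579]
tool_rot: [-3.141, -0.0, 2.177]
contact_force: [0.2, -0.3, -0.4]
opening: 0.266
grasp_force: 39.4
```

```bash
python3 go.py .4071 .2704 .16
```

```text
t 11.4 pos [5.099e-01 5.000e-04 1.579e-01] rot [-3.1407e+00 -4.0000e-04  2.1765e+00] F [ 0.2 -0.3 -0.4] op 0.266 gf 39.4 q7 0.68
[0.4071, 0.2704, 0.16] tool [ 0.2805  0.0692 -0.0021] rows 7 each [ 0.0401  0.0099 -0.0003]
```

play_rows:
  commands:
    - {"dx":0.04,"dy":0.01,"dz":0,"twist":0}
    - {"dx":0.04,"dy":0.01,"dz":0,"twist":0}
    - {"dx":0.04,"dy":0.01,"dz":0,"twist":0}
    - {"dx":0.04,"dy":0.01,"dz":0,"twist":0}
    - {"dx":0.04,"dy":0.01,"dz":0,"twist":0}
    - {"dx":0.04,"dy":0.01,"dz":0,"twist":0}
    - {"dx":0.04,"dy":0.009,"dz":0,"twist":0}
    - {"dx":0,"dy":0,"dz":0.015,"twist":0}

```text
time_s: 12.2
ee_pos: [0.4068, 0.2787, 0.145]
tool_rot: [3.135, -0.004, 2.187]
contact_force: [0.4, 0.4, 0.0]
opening: 0.266
grasp_force: 39.4
```

play_rows:
  commands:
    - {"dx":0,"dy":0,"dz":0.01,"twist":0}
    - {"dx":0,"dy":0,"dz":0,"twist":0}
    - {"dx":0,"dy":0,"dz":0,"twist":0}

```text
time_s: 12.5
ee_pos: [0.4089, 0.2684, 0.1329]
tool_rot: [-3.14, 0.001, 2.172]
contact_force: [0.1, -1.1, -0.6]
opening: 0.262
grasp_force: 39.4
```

```bash
python3 - <<'E'
from held import *
im,d=arm.get_image('side'); np.savez('side3.npz',im=im,d=d); held(d,'side',.407,.270,.119,.068,1,-.2)
cv2.imwrite('pics/s3.png',cv2.resize(im[80:260,160:400],(800,600)))
im,d=arm.get_image('top'); np.savez('top3.npz',im=im,d=d)
from fit import *
k,sh,D,H,x,y=OBJ['TSS']
held(d,'top',.381,-.281,.066,.094,1,0)
E
python3 go.py .4071 .2704 .132
```

```text
side n 189 z 0.1186
tilt [ 0.005 -0.019]
[410.1 263.2] [69.  64.4] yaw 1.158
top n 628 z 0.066
tilt [-0.006  0.003]
[ 376.3 -279.8] [90.  90.6] yaw 1.349
t 12.6 pos [0.4094 0.2691 0.1336] rot [3.1410e+00 2.0000e-04 2.1715e+00] F [-0.4 -0.8  0.2] op 0.263 gf 39.4 q7 0.04
[0.4071, 0.2704, 0.132] tool [ 0.0024 -0.0012  0.0016] rows 1 each [ 0.0024 -0.0012  0.0016]
```

View pics/s3.png

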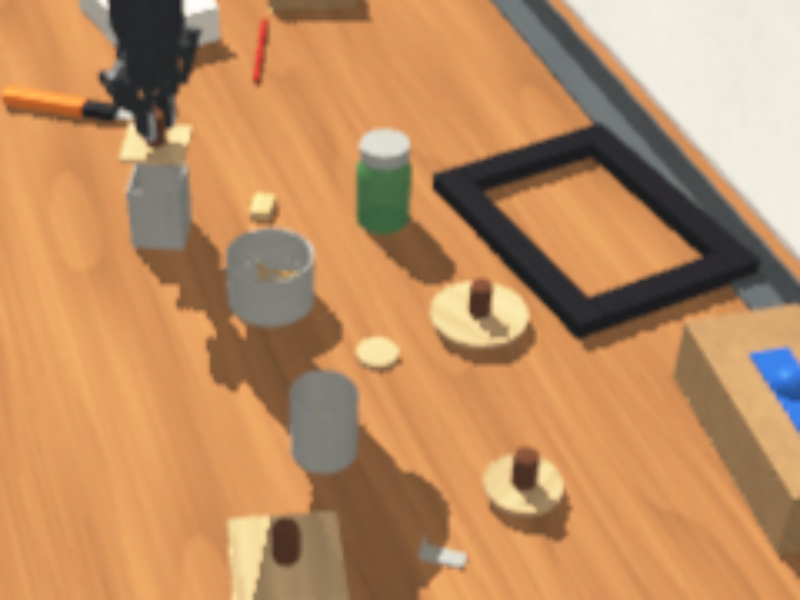

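```bash
cat >> held.py <<'E'
from fit import ring,silh
def hfit(d,cam,x,y,ztop,D,sh,a0,lo=.009):
    W=world(cam,d); p=CAM[cam]; q=np.array(p['R'])@[x,y,ztop]+p['t']; u,v=q[0]/q[2]*p['fx']+p['cx'],q[1]/q[2]*p['fy']+p['cy']
    b=(int(u)-30,int(v)-30,60,60); s=np.s_[b[1]:b[1]+60,b[0]:b[0]+60]
    near=np.hypot(W[...,0]-x,W[...,1]-y)<D*.95
    M=((abs(W[...,2]-ztop)<lo)&near)[s].astype(float); ig=((W[...,2]>ztop+.008)|(d==0))[s]
    ig=cv2.dilate(ig.astype(np.uint8),np.ones((3,3)))>0
    hs=[np.r_[ring(sh,D/2,ztop),ring(sh,D/2,ztop-.006)]]
    f=lambda q:(((silh(cam,hs,q[0],q[1],q[2]*20 if sh=='s' else 0,b)-M)**2)*~ig).sum()
    b0=np.array([x,y,a0/20]); r=minimize(f,b0,method='Nelder-Mead',options=dict(initial_simplex=np.vstack([b0,b0+[.006,0,0],b0+[0,.006,0],b0+[0,0,.01]]),xatol=1e-4,fatol=.01))
    print('hfit',cam,np.round(r.x[:2],4),'yaw',round(r.x[2]*20,3),'res',round(r.fun,1),'area',M.sum())
E
python3 - <<'E'
from held import *
L=lambda n:np.load(n+'.npz')['d']
hfit(L('side3'),'side',.409,.269,.119,.068,'s',-.41)
hfit(L('side3'),'side',.381,-.281,.066,.094,'s',-.22)
hfit(L('top3'),'top',.379,-.281,.066,.094,'s',-.22)
E
```

```text
hfit side [0.4107 0.271 ] yaw -0.404 res 3.7 area 190.0
hfit side [ 0.3804 -0.2803] yaw -0.223 res 13.9 area 832.0
hfit top [ 0.3783 -0.2783] yaw -0.229 res 10.0 area 629.0
```

play_rows:
  commands:
    - {"dx":0.002,"dy":-0.0015,"dz":0.005,"twist":0}
    - {"dx":0,"dy":0,"dz":0.012,"twist":0}
    - {"dx":0,"dy":0,"dz":0.012,"twist":0}
    - {"dx":0,"dy":0,"dz":0.007,"twist":0}
    - {"dx":0,"dy":0,"dz":0.002,"twist":0}
    - {"dx":0,"dy":0,"dz":0.001,"twist":0}
    - {"dx":0,"dy":0,"dz":0,"twist":0}
    - {"dx":0,"dy":0,"dz":0,"twist":0}

```text
time_s: 13.4
ee_pos: [0.4053, 0.2705, 0.0948]
tool_rot: [-3.138, -0.001, 2.174]
contact_force: [-4.7, -2.0, 10.2]
opening: 0.264
grasp_force: 40.5
```

play_rows:
  commands:
    - {"dx":0,"dy":0,"dz":-0.001,"twist":0}
    - {"dx":0,"dy":0,"dz":0,"twist":0}

```text
time_s: 13.6
ee_pos: [0.4062, 0.271, 0.095]
tool_rot: [3.141, 0.0, 2.174]
contact_force: [0.3, 0.7, -0.7]
opening: 0.263
grasp_force: 39.4
```

play_rows:
  commands:
    - {"dx":0,"dy":0,"dz":0,"twist":0}
    - {"dx":0,"dy":0,"dz":0,"twist":0}
    - {"dx":0,"dy":0,"dz":0,"twist":0}
    - {"dx":0,"dy":0,"dz":0,"twist":0}
    - {"dx":0,"dy":0,"dz":-0.02,"twist":0}
    - {"dx":0,"dy":0,"dz":-0.03,"twist":0}
    - {"dx":0,"dy":0,"dz":-0.02,"twist":0}
  gripper: 0.65

```text
time_s: 14.3
ee_pos: [0.4067, 0.2712, 0.1667]
tool_rot: [3.14, -0.0, 2.174]
contact_force: [0.4, 0.6, -0.2]
opening: 0.647
grasp_force: 0.0
```

```bash
python3 go.py .6815 .012 .12 .6815 .012 .028
python3 - <<'E'
from held import *
im,d=arm.get_image('side');hfit(d,'side',.408,.270,.081,.068,'s',-.41); held(d,'side',.408,.270,.081,.068,1,0)
E
```

```text
t 14.3 pos [0.4067 0.2712 0.1667] rot [ 3.1401 -0.      2.1737] F [ 0.4  0.6 -0.2] op 0.647 gf 0.0 q7 0.01
[0.6815, 0.012, 0.12] tool [-0.3693  0.0794  0.0467] rows 9 each [-0.041   0.0088  0.0052]
[0.6815, 0.012, 0.028] tool [0.    0.    0.092] rows 3 each [0.     0.     0.0307]
hfit side [0.4066 0.2699] yaw -0.424 res 7.8 area 209.0
side n 214 z 0.0804
tilt [0.008 0.01 ]
[408.  266.7] [70.6 63.9] yaw 1.14
```

play_rows:
  commands:
    - {"dx":-0.037,"dy":0.008,"dz":0,"twist":0}
    - {"dx":-0.037,"dy":0.008,"dz":0,"twist":0}
    - {"dx":-0.037,"dy":0.008,"dz":0,"twist":0}
    - {"dx":-0.037,"dy":0.008,"dz":0.005,"twist":0}
    - {"dx":-0.037,"dy":0.008,"dz":0.005,"twist":0}
    - {"dx":-0.037,"dy":0.008,"dz":0.005,"twist":0}

```text
time_s: 14.95
ee_pos: [0.5724, 0.1144, 0.1496]
tool_rot: [-3.141, -0.0, 2.174]
contact_force: [-0.1, 1.5, 0.8]
opening: 0.653
grasp_force: 0.0
```

play_rows:
  commands:
    - {"dx":-0.037,"dy":0.008,"dz":0.005,"twist":0}
    - {"dx":-0.037,"dy":0.008,"dz":0.005,"twist":0}
    - {"dx":-0.037,"dy":0.008,"dz":0.01,"twist":0}
    - {"dx":-0.036,"dy":0.008,"dz":0.01,"twist":0}
    - {"dx":0,"dy":0,"dz":0,"twist":0}
    - {"dx":0,"dy":0,"dz":0,"twist":0}
    - {"dx":0,"dy":0,"dz":0,"twist":0}

```text
time_s: 15.65
ee_pos: [0.6806, 0.014, 0.1198]
tool_rot: [-3.141, -0.002, 2.175]
contact_force: [-0.2, 0.7, -0.8]
opening: 0.651
grasp_force: 0.0
```

```bash
python3 go.py .6815 .012 .12 .6815 .012 .028
python3 - <<'E'
from held import *
im,d=arm.get_image('top');hfit(d,'top',.406,.270,.081,.068,'s',-.41);hfit(d,'top',.379,-.281,.066,.094,'s',-.22)
cv2.imwrite('pics/t4.png',np.hstack([cv2.resize(im[180:240,130:210],(400,300)),cv2.resize(im[180:240,280:360],(400,300))]))
E
```

```text
t 15.65 pos [0.6806 0.014  0.1198] rot [-3.1413e+00 -1.7000e-03  2.1753e+00] F [-0.2  0.7 -0.8] op 0.651 gf 0.0 q7 0.78
[0.6815, 0.012, 0.12] tool [-0.0022 -0.0004 -0.0002] rows 1 each [-0.0022 -0.0004 -0.0002]
[0.6815, 0.012, 0.028] tool [0.    0.    0.092] rows 3 each [0.     0.     0.0307]
hfit top [0.4051 0.2734] yaw -0.414 res 3.0 area 219.0
hfit top [ 0.3783 -0.2785] yaw -0.224 res 8.4 area 628.0
```

View pics/t4.png

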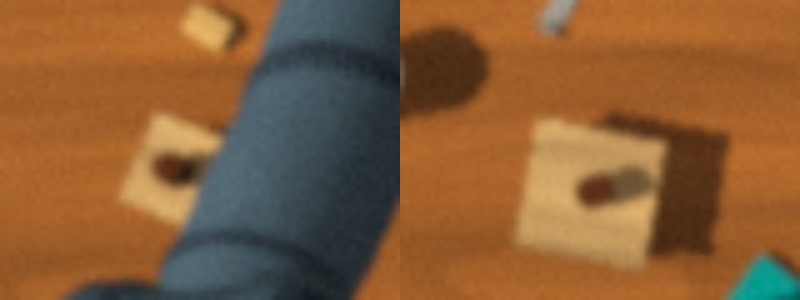

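play_rows:
  commands:
    - {"dx":-0.002,"dy":-0.0005,"dz":0.03,"twist":0}
    - {"dx":0,"dy":0,"dz":0.03,"twist":0}
    - {"dx":0,"dy":0,"dz":0.02,"twist":0}
    - {"dx":0,"dy":0,"dz":0.011,"twist":0}
    - {"dx":0,"dy":0,"dz":0,"twist":0}
    - {"dx":0,"dy":0,"dz":0,"twist":0}

```text
time_s: 16.3
ee_pos: [0.6826, 0.0113, 0.0303]
tool_rot: [3.14, 0.001, 2.175]
contact_force: [0.5, -0.8, 0.1]
opening: 0.646
grasp_force: 0.0
```

play_rows:
  commands:
    - {"dx":0,"dy":0,"dz":0,"twist":0}
    - {"dx":0,"dy":0,"dz":0,"twist":0}
    - {"dx":0,"dy":0,"dz":0,"twist":0}
    - {"dx":0,"dy":0,"dz":0,"twist":0}
    - {"dx":0,"dy":0,"dz":0,"twist":0}
  gripper: 0

```text
time_s: 16.8
ee_pos: [0.6833, 0.0103, 0.031]
tool_rot: [3.139, 0.001, 2.174]
contact_force: [-0.8, -0.9, 5.5]
opening: 0.264
grasp_force: 39.7
```

```bash
python3 go.py .6815 .012 .16 .489 .1205 .16
cat > rim.py <<'E'
from fit import *
def rimfit(d,cam,x,y,H,D,sh,a0):
    W=world(cam,d); p=CAM[cam]; q=np.array(p['R'])@[x,y,H]+p['t']; u,v=q[0]/q[2]*p['fx']+p['cx'],q[1]/q[2]*p['fy']+p['cy']
    b=(int(u)-30,int(v)-30,60,60); s=np.s_[b[1]:b[1]+60,b[0]:b[0]+60]
    M=((abs(W[...,2]-H)<.014)&(np.hypot(W[...,0]-x,W[...,1]-y)<D*.9))[s].astype(np.uint8)
    n,l,st,_=cv2.connectedComponentsWithStats(M,connectivity=8); M=(l==1+np.argmax(st[1:,4])).astype(np.uint8)
    c,_=cv2.findContours(M,cv2.RETR_EXTERNAL,cv2.CHAIN_APPROX_NONE); F=cv2.drawContours(np.zeros_like(M),[cv2.convexHull(np.vstack(c))],-1,1,-1).astype(float)
    hs=[np.r_[ring(sh,D/2,H),ring(sh,D/2,H-.014)]]
    f=lambda q:((silh(cam,hs,q[0],q[1],q[2]*20 if sh=='s' else 0,b)-F)**2).sum()
    b0=np.array([x,y,a0/20]); r=minimize(f,b0,method='Nelder-Mead',options=dict(initial_simplex=np.vstack([b0,b0+[.006,0,0],b0+[0,.006,0],b0+[0,0,.01]]),xatol=1e-4,fatol=.01))
    print(cam,np.round(r.x[:2],4),'yaw',round(r.x[2]*20,3),'res',round(r.fun,1),'area',F.sum(),M.sum())
E
python3 - <<'E'
from rim import *
for k in ['TSL','TSS','TRL','TRS']:
    _,sh,D,H,x,y=OBJ[k]; print(k)
    for c in ['top','side']: rimfit(np.load(c+'0.npz')['d'],c,x,y,H,D,sh,{'TSL':-.22,'TSS':-.41}.get(k,0))
E
```

```text
t 16.8 pos [0.6833 0.0103 0.031 ] rot [3.1393e+00 1.2000e-03 2.1737e+00] F [-0.8 -0.9  5.5] op 0.264 gf 39.7 q7 0.82
[0.6815, 0.012, 0.16] tool [ 0.0024 -0.0006 -0.129 ] rows 3 each [ 0.0008 -0.0002 -0.043 ]
[0.489, 0.1205, 0.16] tool [ 0.1985 -0.097  -0.    ] rows 5 each [ 0.0397 -0.0194 -0.    ]
TSL
top [ 0.3787 -0.2821] yaw -0.221 res 15.8 area 578.0 103
side [ 0.3806 -0.2841] yaw -0.23 res 24.6 area 845.0 280
TSS
top [0.4053 0.2661] yaw -0.471 res 139.2 area 126.0 37
side [0.4067 0.2661] yaw -0.436 res 11.3 area 232.0 143
TRL
top [0.4867 0.1203] yaw 0.041 res 8.1 area 494.0 84
side [0.4889 0.1172] yaw 0.003 res 12.9 area 448.0 204
TRS
top [ 0.4687 -0.11  ] yaw 0.059 res 5.5 area 247.0 55
side [ 0.4702 -0.1126] yaw 0.012 res 10.2 area 318.0 159
```

```bash
sed -i "s/ring(shape,D\/2,0),/ring(shape,D\/2,.012),/" fit.py
python3 - <<'E'
from fit import *
fr={c:(np.load(f'{c}0.npz')['im'],np.load(f'{c}0.npz')['d']) for c in ['top','side']}
for k in ['TSL','TSS','TRL','TRS']:
    kind,sh,D,H,x,y=OBJ[k]
    print(k); fit(fr,hulls(kind,sh,D,H),x,y,sh=='s',zmin=.012,R=D*.7+.02,a0s=[-.6,-.2,.2,.6])
E
```

```text
TSL
   ['top'] [ 0.3786 -0.2827] yaw -0.223 res 11.8
   ['side'] [ 0.3806 -0.2833] yaw -0.231 res 20.6
   ['top', 'side'] [ 0.3801 -0.2831] yaw -0.227 res 43.2
TSS
   ['top'] [0.4054 0.2689] yaw 1.152 res 9.2
   ['side'] [0.4077 0.2676] yaw -0.405 res 12.3
   ['top', 'side'] [0.4066 0.2685] yaw -0.421 res 33.2
TRL
   ['top'] [0.4872 0.1203] yaw - res 9.7
   ['side'] [0.4897 0.1183] yaw - res 12.3
   ['top', 'side'] [0.4886 0.1196] yaw - res 37.9
TRS
   ['top'] [ 0.469 -0.11 ] yaw - res 8.2
   ['side'] [ 0.4709 -0.1115] yaw - res 12.6
   ['top', 'side'] [ 0.4705 -0.1109] yaw - res 28.5
```

play_rows:
  commands:
    - {"dx":0,"dy":0,"dz":-0.03,"twist":0}
    - {"dx":0,"dy":0,"dz":-0.04,"twist":0}
    - {"dx":0,"dy":0,"dz":-0.04,"twist":0}
    - {"dx":0.02,"dy":-0.01,"dz":-0.02,"twist":0}
    - {"dx":0.036,"dy":-0.0175,"dz":0,"twist":0}
    - {"dx":0.036,"dy":-0.0175,"dz":0,"twist":0}
    - {"dx":0.036,"dy":-0.0175,"dz":0,"twist":0}
    - {"dx":0.036,"dy":-0.0175,"dz":0,"twist":0}

```text
time_s: 17.6
ee_pos: [0.521, 0.1008, 0.1587]
tool_rot: [-3.141, -0.001, 2.174]
contact_force: [0.2, 0.5, -1.3]
opening: 0.262
grasp_force: 39.6
```

play_rows:
  commands:
    - {"dx":0.036,"dy":-0.0175,"dz":0.01,"twist":0}
    - {"dx":0,"dy":0,"dz":0.02,"twist":0}
    - {"dx":0,"dy":0,"dz":0.01,"twist":0}
    - {"dx":0,"dy":0,"dz":0,"twist":0}
    - {"dx":0,"dy":0,"dz":0,"twist":0}
    - {"dx":0,"dy":0,"dz":0,"twist":0}

```text
time_s: 18.2
ee_pos: [0.4898, 0.1192, 0.12]
tool_rot: [3.14, 0.001, 2.172]
contact_force: [0.1, -0.1, -1.5]
opening: 0.265
grasp_force: 39.6
```

```bash
python3 - <<'E'
from held import *
for c in ['side','top']:
    im,d=arm.get_image(c); hfit(d,c,.488,.120,.105,.102,'r',0)
E
python3 go.py .489 .1195 .12
```

```text
hfit side [0.4913 0.1224] yaw -0.099 res 7.2 area 371.0
hfit top [0.4887 0.1233] yaw -0.066 res 2.7 area 172.0
t 18.3 pos [0.4896 0.1195 0.12  ] rot [3.1400e+00 8.0000e-04 2.1724e+00] F [ 0.2 -0.  -1.7] op 0.262 gf 39.6 q7 0.45
[0.489, 0.1195, 0.12] tool [ 0.0004 -0.0005  0.    ] rows 1 each [ 0.0004 -0.0005  0.    ]
```

play_rows:
  commands:
    - {"dx":-0.002,"dy":-0.003,"dz":0.005,"twist":0}
    - {"dx":0,"dy":0,"dz":0.012,"twist":0}
    - {"dx":0,"dy":0,"dz":0.012,"twist":0}
    - {"dx":0,"dy":0,"dz":0.006,"twist":0}
    - {"dx":0,"dy":0,"dz":0.002,"twist":0}
    - {"dx":0,"dy":0,"dz":0.001,"twist":0}
    - {"dx":0,"dy":0,"dz":0,"twist":0}
    - {"dx":0,"dy":0,"dz":0,"twist":0}

```text
time_s: 19.1
ee_pos: [0.4876, 0.1168, 0.0814]
tool_rot: [3.14, 0.001, 2.174]
contact_force: [-0.1, 0.6, -1.6]
opening: 0.265
grasp_force: 39.5
```

play_rows:
  commands:
    - {"dx":0,"dy":0,"dz":0.001,"twist":0}
    - {"dx":0,"dy":0,"dz":0,"twist":0}

```text
time_s: 19.3
ee_pos: [0.4877, 0.1169, 0.0809]
tool_rot: [3.14, 0.0, 2.174]
contact_force: [-0.9, -0.5, 3.6]
opening: 0.262
grasp_force: 40.0
```

play_rows:
  commands:
    - {"dx":0,"dy":0,"dz":0,"twist":0}
    - {"dx":0,"dy":0,"dz":0,"twist":0}
    - {"dx":0,"dy":0,"dz":0,"twist":0}
    - {"dx":0,"dy":0,"dz":0,"twist":0}
    - {"dx":0,"dy":0,"dz":-0.02,"twist":0}
    - {"dx":0,"dy":0,"dz":-0.03,"twist":0}
    - {"dx":0,"dy":0,"dz":-0.02,"twist":0}
  gripper: 0.65

```text
time_s: 20.0
ee_pos: [0.4875, 0.1165, 0.1516]
tool_rot: [3.14, 0.001, 2.174]
contact_force: [0.5, 0.6, -0.5]
opening: 0.651
grasp_force: 0.0
```

```bash
python3 go.py .6258 -.2234 .12 .6258 -.2234 .030
python3 - <<'E'
from held import *
im,d=arm.get_image('side');hfit(d,'side',.489,.12,.066,.102,'r',0)
E
```

```text
t 20.0 pos [0.4875 0.1165 0.1516] rot [3.1404e+00 5.0000e-04 2.1735e+00] F [ 0.5  0.6 -0.5] op 0.651 gf 0.0 q7 0.42
[0.6258, -0.2234, 0.12] tool [-0.3584 -0.0788  0.0316] rows 9 each [-0.0398 -0.0088  0.0035]
[0.6258, -0.2234, 0.03] tool [0.   0.   0.09] rows 2 each [0.    0.    0.045]
hfit side [0.4884 0.1188] yaw -0.047 res 7.2 area 405.0
```

play_rows:
  commands:
    - {"dx":-0.036,"dy":-0.008,"dz":0,"twist":0}
    - {"dx":-0.036,"dy":-0.008,"dz":0.003,"twist":0}
    - {"dx":-0.036,"dy":-0.008,"dz":0.003,"twist":0}
    - {"dx":-0.036,"dy":-0.008,"dz":0.003,"twist":0}
    - {"dx":-0.036,"dy":-0.008,"dz":0.003,"twist":0}
    - {"dx":-0.036,"dy":-0.008,"dz":0.003,"twist":0}

```text
time_s: 20.65
ee_pos: [0.5701, -0.0897, 0.1347]
tool_rot: [-3.141, -0.0, 2.174]
contact_force: [0.8, 0.9, -0.6]
opening: 0.653
grasp_force: 0.0
```

play_rows:
  commands:
    - {"dx":-0.036,"dy":-0.008,"dz":0.003,"twist":0}
    - {"dx":-0.036,"dy":-0.008,"dz":0.003,"twist":0}
    - {"dx":-0.036,"dy":-0.008,"dz":0.003,"twist":0}
    - {"dx":-0.0345,"dy":-0.007,"dz":0.003,"twist":0}
    - {"dx":0,"dy":0,"dz":0,"twist":0}
    - {"dx":0,"dy":0,"dz":0,"twist":0}
    - {"dx":0,"dy":0,"dz":0,"twist":0}

```text
time_s: 21.35
ee_pos: [0.625, -0.2217, 0.1226]
tool_rot: [3.142, -0.002, 2.175]
contact_force: [0.2, -0.1, 0.4]
opening: 0.646
grasp_force: 0.0
```

```bash
python3 go.py .6258 -.2234 .12 .6258 -.2234 .030
python3 - <<'E'
from held import *
im,d=arm.get_image('top');hfit(d,'top',.489,.12,.066,.102,'r',0);hfit(d,'top',.406,.27,.081,.068,'s',-.41)
im,d=arm.get_image('side');hfit(d,'side',.406,.27,.081,.068,'s',-.41)
E
```

```text
t 21.35 pos [ 0.625  -0.2217  0.1226] rot [ 3.1416e+00 -2.0000e-03  2.1753e+00] F [ 0.2 -0.1  0.4] op 0.646 gf 0.0 q7 1.17
[0.6258, -0.2234, 0.12] tool [-0.0019 -0.0003  0.0026] rows 1 each [-0.0019 -0.0003  0.0026]
[0.6258, -0.2234, 0.03] tool [0.   0.   0.09] rows 2 each [0.    0.    0.045]
hfit top [0.4867 0.1204] yaw 0.021 res 8.1 area 546.0
hfit top [0.405  0.2734] yaw -0.407 res 5.8 area 309.0
hfit side [0.4067 0.2703] yaw -0.415 res 6.8 area 209.0
```

play_rows:
  commands:
    - {"dx":-0.0015,"dy":-0.0005,"dz":0.03,"twist":0}
    - {"dx":0,"dy":0,"dz":0.03,"twist":0}
    - {"dx":0,"dy":0,"dz":0.02,"twist":0}
    - {"dx":0,"dy":0,"dz":0.013,"twist":0}
    - {"dx":0,"dy":0,"dz":0,"twist":0}
    - {"dx":0,"dy":0,"dz":0,"twist":0}

```text
time_s: 22.05
ee_pos: [0.6262, -0.2247, 0.031]
tool_rot: [3.141, 0.001, 2.175]
contact_force: [-0.0, -0.0, -0.1]
opening: 0.651
grasp_force: 0.0
```

play_rows:
  commands:
    - {"dx":0,"dy":0,"dz":0,"twist":0}
    - {"dx":0,"dy":0,"dz":0,"twist":0}
    - {"dx":0,"dy":0,"dz":0,"twist":0}
    - {"dx":0,"dy":0,"dz":0,"twist":0}
    - {"dx":0,"dy":0,"dz":0,"twist":0}
  gripper: 0

```text
time_s: 22.55
ee_pos: [0.6267, -0.2256, 0.0318]
tool_rot: [3.14, 0.002, 2.174]
contact_force: [-0.6, 0.5, 6.2]
opening: 0.265
grasp_force: 39.2
```

```bash
python3 go.py .6258 -.2234 .16 .4705 -.1125 .16
```

```text
t 22.55 pos [ 0.6267 -0.2256  0.0318] rot [3.1400e+00 1.7000e-03 2.1736e+00] F [-0.6  0.5  6.2] op 0.265 gf 39.2 q7 1.23
[0.6258, -0.2234, 0.16] tool [ 0.0023  0.0005 -0.1282] rows 3 each [ 0.0008  0.0002 -0.0427]
[0.4705, -0.1125, 0.16] tool [ 0.1794 -0.0651 -0.    ] rows 5 each [ 0.0359 -0.013  -0.    ]
```

play_rows:
  commands:
    - {"dx":0,"dy":0,"dz":-0.03,"twist":0}
    - {"dx":0,"dy":0,"dz":-0.04,"twist":0}
    - {"dx":0,"dy":0,"dz":-0.04,"twist":0}
    - {"dx":0.02,"dy":-0.0066,"dz":-0.018,"twist":0}
    - {"dx":0.04,"dy":-0.0145,"dz":0,"twist":0}
    - {"dx":0.04,"dy":-0.0145,"dz":0,"twist":0}
    - {"dx":0.04,"dy":-0.0145,"dz":0,"twist":0}
    - {"dx":0.04,"dy":-0.0145,"dz":0,"twist":0}

```text
time_s: 23.35
ee_pos: [0.4684, -0.1124, 0.1576]
tool_rot: [-3.141, -0.001, 2.174]
contact_force: [0.5, 0.7, -0.3]
opening: 0.262
grasp_force: 39.5
```

play_rows:
  commands:
    - {"dx":0.0015,"dy":0,"dz":0.01,"twist":0}
    - {"dx":0,"dy":0,"dz":0.02,"twist":0}
    - {"dx":0,"dy":0,"dz":0,"twist":0}
    - {"dx":0,"dy":0,"dz":0,"twist":0}
    - {"dx":0,"dy":0,"dz":0,"twist":0}
    - {"dx":0,"dy":0,"dz":0,"twist":0}

```text
time_s: 23.95
ee_pos: [0.4704, -0.1128, 0.129]
tool_rot: [3.141, 0.001, 2.173]
contact_force: [-0.6, -0.6, -0.6]
opening: 0.266
grasp_force: 39.5
```

```bash
python3 - <<'E'
from held import *
z=arm.get_state()['ee_pos'][2]-.0158
for c in ['side','top']:
    im,d=arm.get_image(c); hfit(d,c,.470,-.112,z,.074,'r',0)
E
python3 go.py .4705 -.1125 .13
```

```text
hfit side [ 0.4711 -0.1107] yaw -0.007 res 5.2 area 268.0
hfit top [ 0.47  -0.112] yaw 0.0 res 0.0 area 0.0
t 24.05 pos [ 0.4701 -0.1125  0.1288] rot [3.1409e+00 8.0000e-04 2.1734e+00] F [-0.2  0.1 -1.2] op 0.266 gf 39.5 q7 0.93
[0.4705, -0.1125, 0.13] tool [-0.0002  0.0003 -0.0012] rows 1 each [-0.0002  0.0003 -0.0012]
```

play_rows:
  commands:
    - {"dx":-0.001,"dy":-0.0005,"dz":0.005,"twist":0}
    - {"dx":0,"dy":0,"dz":0.01,"twist":0}
    - {"dx":0,"dy":0,"dz":0.01,"twist":0}
    - {"dx":0,"dy":0,"dz":0.005,"twist":0}
    - {"dx":0,"dy":0,"dz":0.002,"twist":0}
    - {"dx":0,"dy":0,"dz":0,"twist":0}
    - {"dx":0,"dy":0,"dz":0,"twist":0}

```text
time_s: 24.75
ee_pos: [0.469, -0.1132, 0.0968]
tool_rot: [-3.14, -0.003, 2.173]
contact_force: [-3.5, 0.6, 9.0]
opening: 0.265
grasp_force: 40.5
```

play_rows:
  commands:
    - {"dx":0,"dy":0,"dz":0.001,"twist":0}
    - {"dx":0,"dy":0,"dz":0,"twist":0}

```text
time_s: 24.95
ee_pos: [0.4692, -0.1133, 0.0968]
tool_rot: [-3.141, -0.003, 2.173]
contact_force: [-6.1, 1.3, 17.7]
opening: 0.262
grasp_force: 41.2
```

play_rows:
  commands:
    - {"dx":0,"dy":0,"dz":-0.002,"twist":0}
    - {"dx":0,"dy":0,"dz":0,"twist":0}

```text
time_s: 25.15
ee_pos: [0.4698, -0.1134, 0.0971]
tool_rot: [3.141, 0.0, 2.174]
contact_force: [-0.1, 0.3, -1.1]
opening: 0.263
grasp_force: 39.5
```

play_rows:
  commands:
    - {"dx":0,"dy":0,"dz":0,"twist":0}
    - {"dx":0,"dy":0,"dz":0,"twist":0}
    - {"dx":0,"dy":0,"dz":0,"twist":0}
    - {"dx":0,"dy":0,"dz":0,"twist":0}
    - {"dx":0,"dy":0,"dz":-0.02,"twist":0}
    - {"dx":0,"dy":0,"dz":-0.03,"twist":0}
    - {"dx":0,"dy":0,"dz":-0.02,"twist":0}
    - {"dx":0,"dy":0,"dz":0,"twist":0}
  gripper: 0.65

```text
time_s: 25.95
ee_pos: [0.4723, -0.1138, 0.1701]
tool_rot: [3.136, 0.003, 2.174]
contact_force: [0.0, -0.7, 0.4]
opening: 0.648
grasp_force: 0.0
```

```bash
python3 go.py .3817 -.2803 .16 .3817 -.2803 .081
python3 - <<'E'
from held import *
im,d=arm.get_image('side');hfit(d,'side',.470,-.111,.081,.074,'r',0)
E
```

```text
t 25.95 pos [ 0.4723 -0.1138  0.1701] rot [3.1358 0.0035 2.1737] F [ 0.  -0.7  0.4] op 0.648 gf 0.0 q7 0.88
[0.3817, -0.2803, 0.16] tool [-0.0858 -0.169   0.0101] rows 5 each [-0.0172 -0.0338  0.002 ]
[0.3817, -0.2803, 0.081] tool [0.    0.    0.079] rows 2 each [0.     0.     0.0395]
hfit side [ 0.4699 -0.1112] yaw -0.018 res 6.3 area 276.0
```

play_rows:
  commands:
    - {"dx":-0.017,"dy":-0.034,"dz":0.002,"twist":0}
    - {"dx":-0.017,"dy":-0.034,"dz":0.002,"twist":0}
    - {"dx":-0.017,"dy":-0.034,"dz":0.002,"twist":0}
    - {"dx":-0.017,"dy":-0.034,"dz":0.002,"twist":0}
    - {"dx":-0.017,"dy":-0.033,"dz":0.002,"twist":0}
    - {"dx":0,"dy":0,"dz":0,"twist":0}
    - {"dx":0,"dy":0,"dz":0,"twist":0}
    - {"dx":0,"dy":0,"dz":0,"twist":0}

```text
time_s: 26.8
ee_pos: [0.3788, -0.2778, 0.1565]
tool_rot: [-3.141, -0.002, 2.175]
contact_force: [0.6, -0.5, 0.7]
opening: 0.649
grasp_force: 0.0
```

```bash
python3 go.py .3817 -.2803 .16 .3817 -.2803 .081
python3 - <<'E'
from fit import *
from held import hfit
im,d=arm.get_image('side'); np.savez('side5.npz',im=im,d=d)
hfit(d,'side',.38,-.281,.066,.094,'s',-.22)
# recheck tin: union tin+plate+knob not needed; wall band z .012-.05 visible
W=world('side',d)
def wall(x,y,D,H,sh,a0):
    p=CAM['side'];q=np.array(p['R'])@[x,y,.03]+p['t'];u,v=q[0]/q[2]*p['fx']+p['cx'],q[1]/q[2]*p['fy']+p['cy']
    b=(int(u)-32,int(v)-32,64,64);s=np.s_[b[1]:b[1]+64,b[0]:b[0]+64]
    M=((W[...,2]>.012)&(W[...,2]<H-.008)&(np.hypot(W[...,0]-x,W[...,1]-y)<D*.85))[s].astype(float)
    ig=cv2.dilate(((W[...,2]>=H-.008)|(d==0))[s].astype(np.uint8),np.ones((3,3)))>0
    hs=[np.r_[ring(sh,D/2,.012),ring(sh,D/2,H-.008)]]
    f=lambda q:(((silh('side',hs,q[0],q[1],q[2]*20 if sh=='s' else 0,b)-M)**2)*~ig).sum()
    b0=np.array([x,y,a0/20]); r=minimize(f,b0,method='Nelder-Mead',options=dict(initial_simplex=np.vstack([b0,b0+[.006,0,0],b0+[0,.006,0],b0+[0,0,.01]]),xatol=1e-4,fatol=.01)); print('wall',np.round(r.x[:2],4),round(r.x[2]*20,3),round(r.fun,1))
wall(.3806,-.2833,.084,.06,'s',-.23); wall(.4077,.2676,.058,.075,'s',-.41); wall(.4897,.1183,.092,.06,'r',0); wall(.4709,-.1115,.064,.075,'r',0)
E
```

```text
t 26.8 pos [ 0.3788 -0.2778  0.1565] rot [-3.1410e+00 -1.6000e-03  2.1755e+00] F [ 0.6 -0.5  0.7] op 0.649 gf 0.0 q7 1.31
[0.3817, -0.2803, 0.16] tool [-0.0037  0.0009 -0.0035] rows 1 each [-0.0037  0.0009 -0.0035]
[0.3817, -0.2803, 0.081] tool [0.    0.    0.079] rows 2 each [0.     0.     0.0395]
hfit side [ 0.3802 -0.2808] yaw -0.226 res 15.3 area 843.0
wall [ 0.3809 -0.2835] -0.239 9.4
wall [0.408  0.2694] -0.4 6.2
wall [0.4957 0.1183] 0.0 0.0
wall [ 0.471  -0.1118] 0.011 5.4
```

play_rows:
  commands:
    - {"dx":-0.0035,"dy":0.001,"dz":0.03,"twist":0}
    - {"dx":0,"dy":0,"dz":0.03,"twist":0}
    - {"dx":0,"dy":0,"dz":0.014,"twist":0}
    - {"dx":0,"dy":0,"dz":0,"twist":0}
    - {"dx":0,"dy":0,"dz":0,"twist":0}

```text
time_s: 27.35
ee_pos: [0.3821, -0.2806, 0.0833]
tool_rot: [-3.141, -0.0, 2.176]
contact_force: [0.1, -0.1, -0.3]
opening: 0.657
grasp_force: 0.0
```

play_rows:
  commands:
    - {"dx":0,"dy":0,"dz":0,"twist":0}
    - {"dx":0,"dy":0,"dz":0,"twist":0}
    - {"dx":0,"dy":0,"dz":0,"twist":0}
    - {"dx":0,"dy":0,"dz":0,"twist":0}
    - {"dx":0,"dy":0,"dz":0,"twist":0}
    - {"dx":0,"dy":0,"dz":0,"twist":0}
  gripper: 0

```text
time_s: 27.95
ee_pos: [0.3825, -0.2819, 0.0845]
tool_rot: [3.14, 0.001, 2.174]
contact_force: [-1.1, -0.3, 6.6]
opening: 0.26
grasp_force: 39.3
```

play_rows:
  commands:
    - {"dx":0,"dy":0,"dz":-0.005,"twist":0}
    - {"dx":0,"dy":0,"dz":0,"twist":0}
    - {"dx":0,"dy":0,"dz":0,"twist":0}

```text
time_s: 28.25
ee_pos: [0.3813, -0.2812, 0.0882]
tool_rot: [3.141, -0.0, 2.174]
contact_force: [-0.1, -0.6, -0.4]
opening: 0.261
grasp_force: 39.3
```

```bash
python3 - <<'E'
from held import *
s=arm.get_state(); z=s['ee_pos'][2]-.015
im,d=arm.get_image('side');hfit(d,'side',.38,-.281,z,.094,'s',-.22)
E
python3 go.py .382 -.284 .086
```

```text
hfit side [ 0.3803 -0.2795] yaw -0.238 res 14.1 area 694.0
t 28.3 pos [ 0.3812 -0.2812  0.0881] rot [-3.1415e+00 -5.0000e-04  2.1739e+00] F [-0.4 -0.5 -0.8] op 0.259 gf 39.3 q7 1.45
[0.382, -0.284, 0.086] tool [-0.0028 -0.0009  0.0021] rows 1 each [-0.0028 -0.0009  0.0021]
```

play_rows:
  commands:
    - {"dx":-0.0027,"dy":-0.0019,"dz":0,"twist":0}
    - {"dx":0,"dy":0,"dz":0,"twist":0}
    - {"dx":0,"dy":0,"dz":0.002,"twist":0}
    - {"dx":0,"dy":0,"dz":0.0015,"twist":0}
    - {"dx":0,"dy":0,"dz":0,"twist":0}
    - {"dx":0,"dy":0,"dz":0,"twist":0}

```text
time_s: 28.9
ee_pos: [0.3813, -0.2847, 0.0846]
tool_rot: [-3.141, -0.0, 2.174]
contact_force: [0.1, 0.2, -1.4]
opening: 0.264
grasp_force: 39.4
```

play_rows:
  commands:
    - {"dx":0,"dy":0,"dz":0,"twist":0}
    - {"dx":0,"dy":0,"dz":0,"twist":0}
    - {"dx":0,"dy":0,"dz":0,"twist":0}
    - {"dx":0,"dy":0,"dz":0,"twist":0}
    - {"dx":0,"dy":0,"dz":-0.02,"twist":0}
    - {"dx":0,"dy":0,"dz":-0.03,"twist":0}
    - {"dx":0,"dy":0,"dz":-0.03,"twist":0}
    - {"dx":0,"dy":0,"dz":0,"twist":0}
  gripper: 0.65

```text
time_s: 29.7
ee_pos: [0.3843, -0.2868, 0.1685]
tool_rot: [3.136, 0.007, 2.174]
contact_force: [0.4, -0.5, 0.1]
opening: 0.647
grasp_force: 0.0
```

```bash
python3 - <<'E'
from held import *
im,d=arm.get_image('side');hfit(d,'side',.38,-.281,.066,.094,'s',-.22)
E
python3 go.py .48 -.2 .18 .49 .12 .18 .4065 .271 .16 .4065 .271 .098
```

```text
hfit side [ 0.3808 -0.2814] yaw -0.228 res 11.8 area 822.0
t 29.75 pos [ 0.3832 -0.2856  0.1667] rot [3.1379 0.0038 2.174 ] F [-0.1  0.9 -0.3] op 0.649 gf 0.0 q7 1.32
[0.48, -0.2, 0.18] tool [ 0.0156  0.1283 -0.0133] rows 3 each [ 0.0052  0.0428 -0.0044]
[0.49, 0.12, 0.18] tool [ 0.2579  0.1898 -0.    ] rows 8 each [ 0.0322  0.0237 -0.    ]
[0.4065, 0.271, 0.16] tool [0.1717 0.0169 0.02  ] rows 4 each [0.0429 0.0042 0.005 ]
[0.4065, 0.271, 0.098] tool [0.    0.    0.062] rows 2 each [0.    0.    0.031]
```

play_rows:
  commands:
    - {"dx":0.005,"dy":0.043,"dz":-0.004,"twist":0}
    - {"dx":0.005,"dy":0.043,"dz":-0.004,"twist":0}
    - {"dx":0.005,"dy":0.042,"dz":-0.004,"twist":0}
    - {"dx":0.032,"dy":0.024,"dz":0,"twist":0}
    - {"dx":0.032,"dy":0.024,"dz":0,"twist":0}
    - {"dx":0.032,"dy":0.024,"dz":0,"twist":0}
    - {"dx":0.032,"dy":0.024,"dz":0,"twist":0}
    - {"dx":0.032,"dy":0.024,"dz":0,"twist":0}

```text
time_s: 30.55
ee_pos: [0.4851, 0.0017, 0.1753]
tool_rot: [-3.139, -0.001, 2.174]
contact_force: [0.5, 0.7, 0.2]
opening: 0.652
grasp_force: 0.0
```

play_rows:
  commands:
    - {"dx":0.032,"dy":0.024,"dz":0,"twist":0}
    - {"dx":0.032,"dy":0.024,"dz":0,"twist":0}
    - {"dx":0.034,"dy":0.022,"dz":0,"twist":0}
    - {"dx":0.043,"dy":0.004,"dz":0.005,"twist":0}
    - {"dx":0.043,"dy":0.004,"dz":0.005,"twist":0}
    - {"dx":0.043,"dy":0.004,"dz":0.005,"twist":0}
    - {"dx":0.043,"dy":0.005,"dz":0.005,"twist":0}
    - {"dx":0,"dy":0,"dz":0,"twist":0}

```text
time_s: 31.35
ee_pos: [0.3994, 0.2777, 0.1545]
tool_rot: [-3.138, -0.003, 2.186]
contact_force: [-0.4, 0.1, -0.3]
opening: 0.65
grasp_force: 0.0
```

play_rows:
  commands:
    - {"dx":0,"dy":0,"dz":0,"twist":0}
    - {"dx":0,"dy":0,"dz":0,"twist":0}
    - {"dx":0,"dy":0,"dz":0,"twist":0}

```text
time_s: 31.65
ee_pos: [0.4057, 0.27, 0.1564]
tool_rot: [-3.141, 0.001, 2.171]
contact_force: [0.0, -0.4, -0.1]
opening: 0.652
grasp_force: 0.0
```

```bash
python3 - <<'E'
from held import *
for c in ['side','top']:
    im,d=arm.get_image(c);hfit(d,c,.38,-.281,.066,.094,'s',-.22);hfit(d,c,.47,-.111,.081,.074,'r',0)
hfit
E
python3 go.py .4065 .271 .16 .4065 .271 .098
```

```text
hfit side [ 0.3808 -0.2815] yaw -0.228 res 14.3 area 824.0
hfit side [ 0.4699 -0.1112] yaw 0.049 res 6.3 area 277.0
hfit top [ 0.3789 -0.2802] yaw -0.229 res 9.5 area 623.0
hfit top [ 0.4673 -0.1103] yaw 0.129 res 6.8 area 271.0
t 31.75 pos [0.4057 0.2704 0.1567] rot [-3.1415e+00  2.0000e-04  2.1708e+00] F [ 0.5 -0.5  0.1] op 0.647 gf 0.0 q7 0.02
[0.4065, 0.271, 0.16] tool [ 0.0001  0.001  -0.0033] rows 1 each [ 0.0001  0.001  -0.0033]
[0.4065, 0.271, 0.098] tool [0.    0.    0.062] rows 2 each [0.    0.    0.031]
```

play_rows:
  commands:
    - {"dx":0,"dy":0.001,"dz":0.02,"twist":0}
    - {"dx":0,"dy":0,"dz":0.02,"twist":0}
    - {"dx":0,"dy":0,"dz":0.017,"twist":0}
    - {"dx":0,"dy":0,"dz":0,"twist":0}
    - {"dx":0,"dy":0,"dz":0,"twist":0}

```text
time_s: 32.25
ee_pos: [0.4062, 0.2717, 0.0999]
tool_rot: [-3.141, 0.0, 2.173]
contact_force: [0.8, -0.0, 0.2]
opening: 0.65
grasp_force: 0.0
```

play_rows:
  commands:
    - {"dx":0,"dy":0,"dz":0,"twist":0}
    - {"dx":0,"dy":0,"dz":0,"twist":0}
    - {"dx":0,"dy":0,"dz":0,"twist":0}
    - {"dx":0,"dy":0,"dz":0,"twist":0}
    - {"dx":0,"dy":0,"dz":0,"twist":0}
    - {"dx":0,"dy":0,"dz":0,"twist":0}
  gripper: 0

```text
time_s: 32.85
ee_pos: [0.4066, 0.273, 0.101]
tool_rot: [3.14, -0.001, 2.174]
contact_force: [-0.7, -0.3, 6.6]
opening: 0.263
grasp_force: 39.4
```

play_rows:
  commands:
    - {"dx":0,"dy":0,"dz":-0.005,"twist":0}
    - {"dx":0,"dy":0,"dz":0,"twist":0}
    - {"dx":0,"dy":0,"dz":0,"twist":0}

```text
time_s: 33.15
ee_pos: [0.4055, 0.2723, 0.1047]
tool_rot: [-3.141, -0.0, 2.174]
contact_force: [0.2, -0.0, -0.3]
opening: 0.262
grasp_force: 39.2
```

```bash
python3 go.py .407 .2675 .1
```

```text
t 33.15 pos [0.4055 0.2723 0.1047] rot [-3.1414e+00 -1.0000e-04  2.1741e+00] F [ 0.2 -0.  -0.3] op 0.262 gf 39.2 q7 0.07
[0.407, 0.2675, 0.1] tool [-0.0048 -0.0015  0.0047] rows 1 each [-0.0048 -0.0015  0.0047]
```

play_rows:
  commands:
    - {"dx":-0.0035,"dy":-0.0012,"dz":0,"twist":0}
    - {"dx":0,"dy":0,"dz":0,"twist":0}
    - {"dx":0,"dy":0,"dz":0.002,"twist":0}
    - {"dx":0,"dy":0,"dz":0.0015,"twist":0}
    - {"dx":0,"dy":0,"dz":0,"twist":0}
    - {"dx":0,"dy":0,"dz":0,"twist":0}

```text
time_s: 33.75
ee_pos: [0.4067, 0.2688, 0.1011]
tool_rot: [-3.141, 0.0, 2.174]
contact_force: [-0.1, 0.1, -0.7]
opening: 0.264
grasp_force: 39.2
```

play_rows:
  commands:
    - {"dx":0,"dy":0,"dz":0,"twist":0}
    - {"dx":0,"dy":0,"dz":0,"twist":0}
    - {"dx":0,"dy":0,"dz":0,"twist":0}
    - {"dx":0,"dy":0,"dz":0,"twist":0}
    - {"dx":0,"dy":0,"dz":-0.02,"twist":0}
    - {"dx":0,"dy":0,"dz":-0.03,"twist":0}
    - {"dx":0,"dy":0,"dz":-0.04,"twist":0}
    - {"dx":0,"dy":0,"dz":-0.04,"twist":0}
  gripper: 0.65

```text
time_s: 34.55
ee_pos: [0.4063, 0.2682, 0.2322]
tool_rot: [-3.14, 0.0, 2.174]
contact_force: [0.6, 1.8, -0.2]
opening: 0.647
grasp_force: 0.0
```

```bash
python3 go.py .26 .52 .25
```

```text
t 34.55 pos [0.4063 0.2682 0.2322] rot [-3.1404e+00  4.0000e-04  2.1736e+00] F [ 0.6  1.8 -0.2] op 0.647 gf 0.0 q7 -0.03
[0.26, 0.52, 0.25] tool [ 0.2904  0.0222 -0.0178] rows 7 each [ 0.0415  0.0032 -0.0025]
```

Move aside and inspect everything.

play_rows:
  commands:
    - {"dx":0.04,"dy":0.003,"dz":0,"twist":0}
    - {"dx":0.04,"dy":0.003,"dz":0,"twist":0}
    - {"dx":0.04,"dy":0.003,"dz":0,"twist":0}
    - {"dx":0.04,"dy":0.003,"dz":0,"twist":0}
    - {"dx":0.04,"dy":0.003,"dz":0,"twist":0}
    - {"dx":0.04,"dy":0.003,"dz":0,"twist":0}
    - {"dx":0.04,"dy":0.003,"dz":0,"twist":0}
    - {"dx":0,"dy":0,"dz":0,"twist":0}

```text
time_s: 35.35
ee_pos: [0.2587, 0.5174, 0.231]
tool_rot: [-3.141, -0.004, 2.185]
contact_force: [-0.7, -0.5, -0.9]
opening: 0.651
grasp_force: 0.0
```

Run:
```python
from held import *
T={'side':dict(TSL=(.3806,-.2833),TSS=(.4077,.2676),TRL=(.4897,.1183),TRS=(.4709,-.1115)),'top':dict(TSL=(.3786,-.2827),TSS=(.4054,.2689),TRL=(.4872,.1203),TRS=(.469,-.11))}
ims=[]
for c in ['side','top']:
    im,d=arm.get_image(c); ims.append(im)
    for k,(D,z,sh,a) in dict(TSL=(.094,.066,'s',-.225),TSS=(.068,.081,'s',-.41),TRL=(.102,.066,'r',0),TRS=(.074,.081,'r',0)).items():
        print(k,T[c][k]); hfit(d,c,*T[c][k],z,D,sh,a)
cv2.imwrite('pics/end.png',np.hstack([cv2.resize(ims[0][90:300,180:380],(400,420)),cv2.resize(ims[1][120:260,130:370],(400,420))]))
print(arm.get_state()['ee_pos'])
```

```text
TSL (0.3806, -0.2833)
hfit side [ 0.3807 -0.2816] yaw -0.226 res 12.6 area 829.0
TSS (0.4077, 0.2676)
hfit side [0.4088 0.2685] yaw -0.41 res 5.7 area 200.0
TRL (0.4897, 0.1183)
hfit side [0.4885 0.1191] yaw 0.025 res 7.5 area 402.0
TRS (0.4709, -0.1115)
hfit side [ 0.4701 -0.1114] yaw 0.08 res 6.0 area 281.0
TSL (0.3786, -0.2827)
hfit top [ 0.3789 -0.2803] yaw -0.233 res 8.4 area 626.0
TSS (0.4054, 0.2689)
hfit top [0.4064 0.2704] yaw -0.403 res 5.7 area 309.0
TRL (0.4872, 0.1203)
hfit top [0.4867 0.1201] yaw 0.093 res 7.6 area 542.0
TRS (0.469, -0.11)
hfit top [ 0.4675 -0.1103] yaw 0.115 res 6.6 area 274.0
[0.26399161 0.51209797 0.23082203]
```

View pics/end.png

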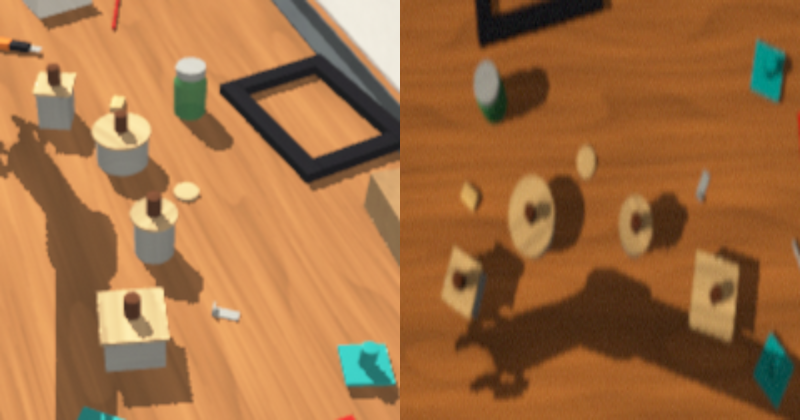

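The final pictures show all four lids flat on their own tins, within about 2 mm of centre and in line with the sides. The jar is still standing at about (190, 90) in the side view.

play_rows:
  commands:
    - {"dx":0,"dy":0,"dz":0,"twist":0}
    - {"dx":0,"dy":0,"dz":0,"twist":0}
    - {"dx":0,"dy":0,"dz":0,"twist":0}

```text
time_s: 35.75
ee_pos: [0.2666, 0.5101, 0.2314]
tool_rot: [3.141, 0.0, 2.171]
contact_force: [0.5, -0.4, -0.2]
opening: 0.651
grasp_force: 0.0
```

```bash
python3 -c "
from bench import arm
print(arm.sign_off())"
```

```text
the job is handed in; nothing more can be done
None
```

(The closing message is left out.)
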